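# Seat the hand-mixer handle on its charging dock

## Robot

A 6-joint arm with a two-finger parallel gripper is mounted at the origin on a cart in front of the work surface, level with it; the furniture and walls round the work are solid. World frame = base frame: x ahead of the robot, y to its left, z up, the work surface at z = 0. Lengths are in mm, angles in degrees, forces in N, time in s.
With the tool pointing down it reaches from about 350 to 850 mm from the base axis. Payload 8.1 kg.
Tool frame: the origin (TCP) lies midway between the tips of the shut fingers; the grasp point (between the pads) lies 19 mm behind it; z points along the fingers, x is the direction in which the jaws open and shut, and the axes are right-handed (so a half turn about z gives the same grasp; the last joint's range is limited). The gripper opens to 85 mm and grips with 20 to 120 N. Pads are 22 mm wide; open, the fingers measure 114 mm over their backs; the gripper's body (76 mm by 85 mm) begins 54 mm behind the grasp point. The pads swing forward as they close: fully open they stand 13 mm farther back than shut.
Start: joints at [68.446, 7.471, 85.268, -0, 87.261, -4.893], TCP at [172.009, 574.82, 231.292] pointing down, gripper open.
Joint ranges: [-169.43, 169.43], [-51.17, 129.36], [1.28, 143.12], [-76.62, 256.62], [0, 156.53], [-152.29, 152.29]. Speed limits (degrees/s): [136.94, 136.94, 159.86, 180, 180, 180].

## Interface

Orientations are given as [roll, pitch, yaw] about the fixed x, y, z axes, in that order (R = Rz(yaw) Ry(pitch) Rx(roll)).
In Python, from bench import monitor, cams, r gives the robot as it stands.
- The arm moves only by the tool jog_arm, never from a script. Its arguments are lists of equal length, an entry for each row: "offset": the shift along the tool's x, y, z in mm, a list of three; "delta_rot": the turn, a rotation vector about the tool's x, y, z in degrees, a list of three; "jaw": the opening in per cent of the stroke, from 0 (shut) to 100 (fully open). In form: {"offset": [[x, y, z], ...], "delta_rot": [[rx, ry, rz], ...], "jaw": [jaw, ...]}. A call has 1 to 20 rows; each row shifts and turns the pose as measured when the row begins, along the tool's axes as they then stand; what a row does not reach is not made up. A row lasts 1/10 s, in which the tool goes at most 50 mm and 8.59 degrees, less where a joint would pass 70% of its speed; a pose out of reach is approached as far as the arm can. A call is refused whole if a number of a shift passes 50 or a number of a turn 8.59, either way. A call with a gripper value outside its range is refused whole. The fingers move at their own pace and stop on an object; "newtons" is the grip in N (left out, the last holds). Time passes only in rows, so rows that do not move let the fingers close. It gives the time, the measured TCP pose, the force and the opening at its end, in the units of the state.
- monitor.sense(): the state, without advancing time (a new reading comes with each control period).
- cams.snapshot(name): name is "scene" or "side" or "wrist"; returns (picture, depth): 480x640x3 uint8, red, green, blue; 480x640 float32, mm along the optical axis (not along the pixel's ray), 0 where there is no reading.
- cams.camera_model(name): a dict with "K" (3x3 intrinsics, pixels), "k1" (the pictures are not rectified: a ray, as slopes to the right and down, at radius r is drawn at 1 + k1 r^2 times it, then the intrinsics apply), "camera_from_world" (4x4, takes a point from world to camera coordinates). Camera axes: x right, y down, z forward; pixel columns grow to the right and rows downward; lengths in mm; the calibration is good to about 2 mm. A picture is of the moment at which its call begins: read the wrist's pose just before it. camera_model takes no time and is no camera call; for the wrist camera it gives the pose at the moment of the call.
- r.hand_in(): hands the job in, once; it reports no verdict.
The state is a dict: "time": time; "joint_pos": joint angles; "qd": joint speeds; "joint_efforts": joint torques, N m; "tool_pos": TCP position; "tcp_rot": TCP orientation; "ft_force": force on the tool from outside, world axes, zero at the start; "wrist_torque": the same for the moment, N m; "finger_gap": finger opening in mm.
Only numpy, scipy, OpenCV 4.12 (cv2) and the standard library are available. Lean on these libraries where they do the work, as an engineer would, in place of code of your own. Each camera call takes 0.05 s, during which the arm holds its last target.

## Task

Put the green hand-mixer handle on its charging dock: lower it, steel end down, through the two steel rings until the smaller black ring under them stops it, then keep pressing until that stiff black ring has slid down fully home, and hold it there with a push of about 18 N for one second so that the contacts seat; never push harder than 25 N. Let go and leave the handle standing upright in the dock, without disturbing the cup, the tin and the glass nearby.

Things in the scene. Friction and masses are not known exactly. Their poses are not given: they have to be found in the camera images.
- mixer: motor handle of a cordless hand mixer, a round rod standing upright on the worktop, 152 mm tall, 0.2 to 0.3 kg: its lowest 22 mm are a steel coupling 24 mm in diameter, the rest a green handle 36 mm in diameter whose lower edge (the shoulder) is chamfered 1.5 mm. Origin: centre of its underside; z points up its axis. Grip it round the green part near the top.
- dock: white charging dock, fixed to the worktop. Origin: at worktop height on the common vertical axis of its three rings. Base plate 150 x 110 x 12 mm; a post with a white sleeve (22 x 34 mm, 76 mm tall) stands 52 mm from the ring axis along the dock's +x and carries the rings one above another, shrinking downward. Nothing of it stands above the top ring.
- dock_rings (a point): fixed point on the ring axis, 114 mm above the worktop. Upper faces above the worktop: top steel ring (hole 48, outside 58 mm) 114 mm + h; second steel ring (hole 40, outside 50 mm) 89 mm + h; black ring (hole 28, outside 50 mm) 60 mm + h - charge_ring. The sleeve is clamped at a height h, anywhere from 0 to 25 mm, new each time and not measured: find it by touch or sight. It holds against 25 N.
- charge_ring (a joint): how far the black ring is slid down, m: 0 = raised, 0.014 = fully home at a hard stop; starts between 0 and 0.004. The shoulder of the handle is stopped by it, the coupling passes through. Stiff: a push of about 6 N starts it, about 11 N is needed near home. It stays where it is left.
- espresso_cup: small cream cup with a handle, 64 x 91 x 50 mm, a bystander; origin at the centre of its underside
- tin: black tin with a grey lid, 70 mm in diameter, 82 mm tall, a bystander; origin at the centre of its underside
- water_glass: clear drinking glass, 79 mm in diameter, 90 mm tall, a bystander; origin at the centre of its underside
Not all that is in view belongs to the job. Of the things shaped like the mixer, the green one is meant.

How it is judged:
By the outcome, as a careful person would: the job done as asked, in the order asked, and still so for the second after the job is handed in, with the robot touching nothing.
It also fails if it takes over 67 s, if anything falls off the work surface, if the arm or the gripper's body presses on something with over 40 N, if the wrist force passes 120 N, or if a joint passes its speed limit or range.

## Working session

There is one attempt and no reset: what is moved stays moved. The work goes in short steps, Python scripts to look and compute and a tool call to move; the robot and the scene stay as the last step left them, time stands still between calls to the robot, and variables do not carry over. Pictures are saved under pics/ and viewed, and the job is handed in when it is done.

Besides the shell and the picture viewer there is one more tool, called as name(argument=value, ...), one argument or row to a line, values as JSON. jog_arm: Moves the arm, as the interface text tells. Its arguments: {"type":"object","properties":{"offset":{"type":"array","items":{"type":"array","items":{"type":"number"}}},"delta_rot":{"type":"array","items":{"type":"array","items":{"type":"number"}}},"jaw":{"type":"array","items":{"type":"number"}},"newtons":{"type":"number"}},"required":["offset","delta_rot","jaw"]}

```bash
ls; mkdir -p pics; python3 - <<'E'
from bench import monitor, cams, r
import cv2
s=monitor.sense(); print(s)
for n in ["scene","side","wrist"]:
    p,d=cams.snapshot(n); cv2.imwrite(f"pics/{n}0.png",p[:,:,::-1])
    import numpy as np; np.save(f"pics/{n}0d.npy",d); np.save(f"pics/{n}0p.npy",p)
    m=cams.camera_model(n); print(n,m)
E
```

```text
pics
{'time': 0.0, 'joint_pos': array([ 6.84460502e+01,  7.51502309e+00,  8.53299996e+01, -3.84396958e-04,
        8.72628689e+01, -4.89297661e+00]), 'qd': array([ 0.03928418, -0.15113459, -0.01868436, -0.02997399,  0.10962318,
        0.01034147]), 'joint_efforts': array([-1.10591791e-03, -5.69404471e+01, -5.00546908e+01, -4.39742253e-04,
        1.50546822e-02, -2.71898898e-05]), 'tool_pos': array([171.79734938, 574.29121995, 230.23843235]), 'tcp_rot': array([-1.79991180e+02,  1.07531176e-01,  7.33390538e+01]), 'ft_force': array([ 0.15928839, -0.01910737, -0.19447792]), 'wrist_torque': array([ 0.04513822, -0.00612433,  0.00683163]), 'finger_gap': 85.19596386531224}
scene {'K': array([[440.12967339,   0.        , 312.57655186],
       [  0.        , 440.12967339, 240.91687706],
       [  0.        ,   0.        ,   1.        ]]), 'k1': -0.0031593959873126493, 'camera_from_world': array([[ 5.17689914e-01, -8.55540710e-01,  6.87367069e-03,
        -2.20835100e+02],
       [-6.39940696e-01, -3.92537230e-01, -6.60598539e-01,
         4.55701818e+02],
       [ 5.67867114e-01,  3.37586459
[... 550 characters left out ...]
2310731e-01, -7.92584529e-01,
         6.54914392e+02],
       [ 0.00000000e+00,  0.00000000e+00,  0.00000000e+00,
         1.00000000e+00]])}
wrist {'K': array([[359.10979864,   0.        , 329.41264854],
       [  0.        , 359.10979864, 241.78427018],
       [  0.        ,   0.        ,   1.        ]]), 'k1': 0.005551078038263238, 'camera_from_world': array([[ 2.86631366e-01,  9.58039607e-01, -1.60337583e-03,
        -5.99270343e+02],
       [ 9.12435598e-01, -2.72476339e-01,  3.05316104e-01,
        -3.94895731e+01],
       [ 2.92068039e-01, -8.89761492e-02, -9.52249708e-01,
         3.80670286e+02],
       [ 0.00000000e+00,  0.00000000e+00,  0.00000000e+00,
         1.00000000e+00]])}
```

View pics/scene0.png

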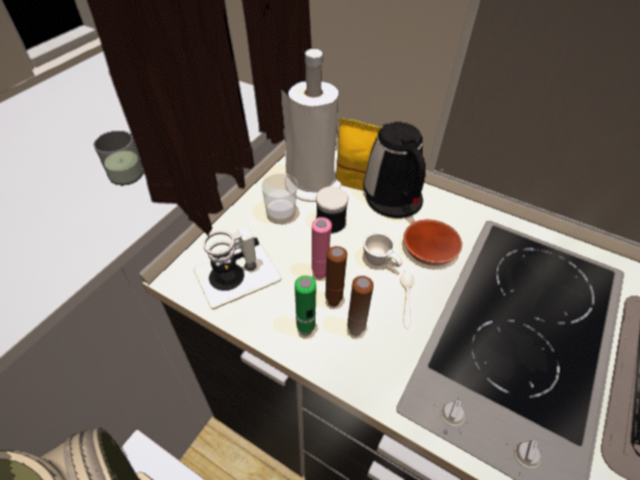

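View pics/side0.png

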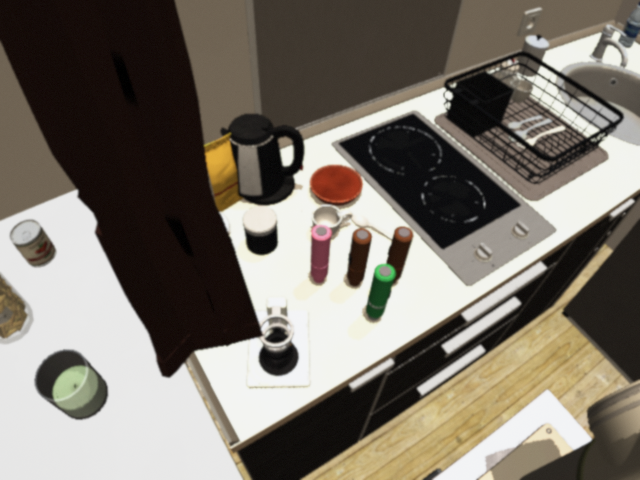

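View pics/wrist0.png

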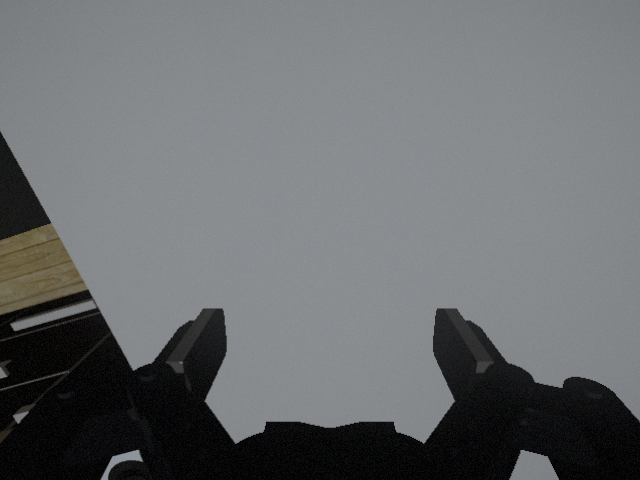

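Scene view: the green rod is at (306,305), with pink at (320,250) and brown at (336,277) and (360,305) shaped like it. The dock is at (235,265), cup at (378,250), tin at (332,208) and glass at (280,198). In the side view the green rod is at (380,292) and the dock at (278,350). Only the green rod fits the description. Next I'll confirm that in a crop and measure.

```bash
cat > h.py <<'E'
import numpy as np, cv2
from bench import monitor, cams, r
def rays(cm,uv):
    K=cm["K"];k1=cm["k1"];uv=np.atleast_2d(np.array(uv,float))
    dist=np.array([k1,0,0,0,0])
    n=cv2.undistortPoints(uv.reshape(-1,1,2),K,dist).reshape(-1,2)
    return n
def onplane(cm,uv,z):
    n=rays(cm,uv);T=cm["camera_from_world"];R=T[:3,:3];c=-R.T@T[:3,3]
    d=np.c_[n,np.ones(len(n))]@R
    t=(z-c[2])/d[:,2]
    return c+t[:,None]*d
def bydepth(cm,uv,dep):
    n=rays(cm,uv);T=cm["camera_from_world"]
    return (np.c_[n,np.ones(len(n))]*np.array(dep).reshape(-1,1)-T[:3,3])@T[:3,:3]
def proj(cm,X):
    T=cm["camera_from_world"];X=np.atleast_2d(X)
    p=X@T[:3,:3].T+T[:3,3]
    n=p[:,:2]/p[:,2:];r2=(n**2).sum(1,keepdims=True);n=n*(1+cm["k1"]*r2)
    return n@cm["K"][:2,:2].T+cm["K"][:2,2]
def cloud(cm,d):
    v,u=np.mgrid[0:480,0:640]
    X=bydepth(cm,np.c_[u.ravel(),v.ravel()],d.ravel())
    return X.reshape(480,640,3)
E
python3 - <<'E'
from h import *
for n in ["scene","side"]:
    p=np.load(f"pics/{n}0p.npy");d=np.load(f"pics/{n}0d.npy");cm=cams.camera_model(n)
    X=cloud(cm,d); np.save(f"pics/{n}0X.npy",X)
    hsv=cv2.cvtColor(p,cv2.COLOR_RGB2HSV)
    m=cv2.inRange(hsv,(55,120,40),(85,255,255))
    c,_=cv2.findContours(m,cv2.RETR_EXTERNAL,cv2.CHAIN_APPROX_NONE)
    c=max(c,key=cv2.contourArea);print(n,cv2.boundingRect(c),cv2.contourArea(c))
    mm=np.zeros_like(m);cv2.drawContours(mm,[c],-1,255,-1)
    P=X[(mm>0)&(d>0)];print(np.percentile(P,[2,50,98],axis=0).round(1))
    t=P[P[:,2]>np.percentile(P[:,2],98)-8]; print('top',t.mean(0),t.min(0),t.max(0))
    q={'scene':[(320,225),(337,255),(361,285),(332,196),(280,185),(378,240),(235,265),(225,240),(215,238),(250,245),(180,100),(205,200),(312,60),(395,130),(225,290)],
       'side':[(320,232),(361,238),(401,235),(260,215),(325,215),(278,350),(278,305),(262,332),(200,330),(110,150),(250,330),(170,370),(300,375)]}[n]
    for u,v in q: print((u,v),X[v,u].round(0),p[v,u],d[v,u])
s=np.load("pics/scene0p.npy")[:,:,::-1]
a=cv2.resize(s[205:345,180:400],None,fx=3,fy=3,interpolation=cv2.INTER_CUBIC);cv2.imwrite("pics/scrop.png",a)
s=np.load("pics/side0p.npy")[:,:,::-1]
a=cv2.resize(s[210:400,220:430],None,fx=3,fy=3,interpolation=cv2.INTER_CUBIC);cv2.imwrite("pics/dcrop.png",a)
E
```

```text
scene (295, 277, 20, 43) 543.0
[[420.    5.   71. ]
 [424.6  14.1 124.9]
 [446.8  33.8 153.7]]
top [431.08973942  17.82685869 151.32707589] [419.76240259   4.47837501 145.69273929] [450.70666959  36.09719365 154.6081795 ]
(320, 225) [557.  65. 155.] [151 136 136] 779.61725
(337, 255) [511.   5. 156.] [147 132 131] 732.6783
(361, 285) [479. -57. 154.] [153 139 140] 694.9233
(332, 196) [703. 120.  82.] [235 224 214] 935.39557
(280, 185) [699. 252.  55.] [212 200 178] 998.4837
(378, 240) [687.  -3.  29.] [155 140 126] 925.47705
(235, 265) [485. 220.  15.] [27 25 22] 895.9562
(225, 240) [536. 290.   1.] [235 233 224] 959.12726
(215, 238) [529. 311.   2.] [241 240 233] 961.32043
(250, 245) [493. 179.  94.] [131 123 110] 827.5691
(180, 100) [502. 284. 359.] [28 13 11] 668.61597
(205, 200) [495. 275. 161.] [30 14 12] 811.1755
(312, 60) [783. 220. 321.] [109 103  99] 835.75793
(395, 130) [860.  60. 177.] [39 36 35] 933.3698
(225, 290) [427. 200.  12.] [129 127 130] 858.5611
side (370, 264, 26, 42) 539.0
[[418.1   6.2  71.3]
 [425.6  31.6 126.9]
 [448.   38.7 152.9]]
top [430.92150945  24.2266667  150.3732159 ] [418.21540819   3.35463673 144.99114508] [449.88134427  38.745367   154.4161403 ]
(320, 232) [559.  68. 153.] [156 143 140] 796.8262
(361, 238) [512.  15. 153.] [144 125 119] 790.4222
(401, 235) [482. -50. 152.] [136 117 110] 797.89734
(260, 215) [706. 114.  80.] [240 235 224] 914.56067
(325, 215) [683. -28.  19.] [179 166 146] 998.0559
(278, 350) [431. 227.  91.] [133 126 119] 728.1409
(278, 305) [490. 192. 116.] [241 241 241] 749.362
(262, 332) [452. 241. 134.] [172 164 157] 699.6332
(200, 330) [479. 324. 179.] [21 12  9] 650.5712
(110, 150) [476. 341. 525.] [21 11  9] 369.35474
(250, 330) [457. 258. 149.] [20 14 10] 685.0636
(170, 370) [465. 387. 137.] [21 13 11] 655.43353
(300, 375) [404. 202.  10.] [243 244 245] 785.97986
```

View pics/scrop.png

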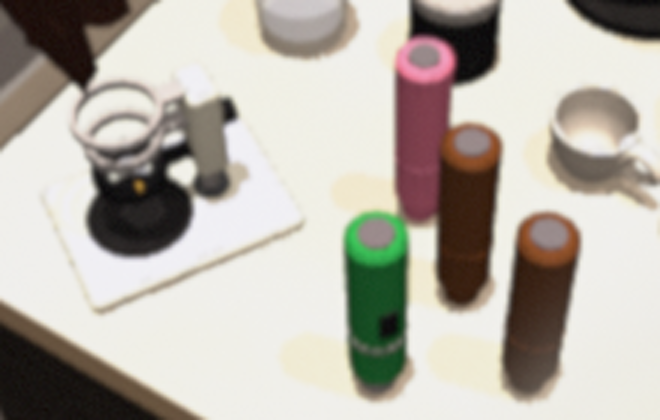

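View pics/dcrop.png

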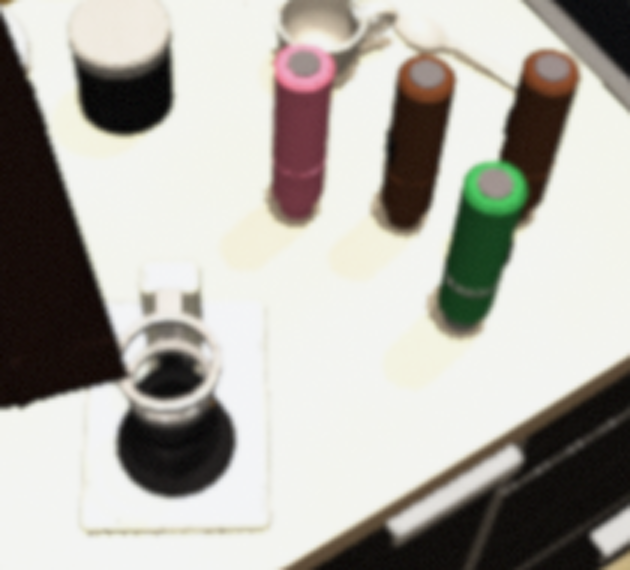

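Pictures: one green rod stands among the pink and two brown ones, so the green one is confirmed. A dark brown body hangs close to the dock rings, with its corner at side (262,335). I'll map it for collisions and measure the dock and mixer.

```bash
python3 - <<'E'
from h import *
P=[]
for n,box in [("scene",(0,90,240,240)),("side",(0,0,265,375))]:
    p=np.load(f"pics/{n}0p.npy").astype(int);d=np.load(f"pics/{n}0d.npy");X=np.load(f"pics/{n}0X.npy")
    m=(p.sum(2)<75)&(p[:,:,0]>p[:,:,2]+4)&(d>0)
    mm=np.zeros_like(m);x0,y0,x1,y1=box;mm[y0:y1,x0:x1]=1;m&=mm
    Q=X[m];Q=Q[(Q[:,2]>60)];P.append(Q)
    print(n,len(Q),Q.min(0),Q.max(0))
    for z in range(80,600,40):
        q=Q[abs(Q[:,2]-z)<20]
        if len(q)>5: print(z,len(q),np.percentile(q,[1,99],axis=0).round(0)[:,:2].tolist())
# height map dock region
for n in ["scene","side"]:
    X=np.load(f"pics/{n}0X.npy");Q=X.reshape(-1,3);m=(Q[:,0]>380)&(Q[:,0]<520)&(Q[:,1]>150)&(Q[:,1]<300)&(Q[:,2]>50)&(Q[:,2]<145)
    q=Q[m];print(n,m.sum());h=np.histogram(q[:,2],bins=range(50,150,5));print(list(zip(h[1],h[0])))
    for z in range(50,145,5):
        a=q[(q[:,2]>=z)&(q[:,2]<z+5)]
        if len(a)>5: print(z,a.min(0).round(),a.max(0).round())
E
```

```text
scene 11426 [447.88801812 241.66837566 126.36714325] [648.2797941  388.31715176 405.80889371]
120 269 [[454.0, 243.0], [600.0, 387.0]]
160 1413 [[454.0, 245.0], [601.0, 385.0]]
200 1639 [[454.0, 247.0], [641.0, 383.0]]
240 1935 [[451.0, 250.0], [643.0, 381.0]]
280 2245 [[451.0, 253.0], [645.0, 381.0]]
320 2091 [[451.0, 256.0], [600.0, 380.0]]
360 1525 [[450.0, 258.0], [513.0, 380.0]]
400 309 [[449.0, 261.0], [504.0, 304.0]]
side 49932 [446.43842069  58.3190191  114.77885521] [903.44409552 397.54181214 666.42908505]
120 448 [[454.0, 99.0], [844.0, 396.0]]
160 1409 [[452.0, 247.0], [484.0, 394.0]]
200 1439 [[452.0, 250.0], [484.0, 387.0]]
240 1668 [[449.0, 254.0], [484.0, 384.0]]
280 1915 [[449.0, 256.0], [484.0, 383.0]]
320 2196 [[449.0, 260.0], [484.0, 384.0]]
360 2484 [[449.0, 263.0], [483.0, 383.0]]
400 2649 [[448.0, 267.0], [483.0, 382.0]]
440 3172 [[449.0, 271.0], [482.0, 380.0]]
480 4045 [[450.0, 273.0], [480.0, 376.0]]
520 5337 [[451.0, 271.0], [478.0, 379.0]]
560 6836 [[452.0, 268.0], [478.0, 381.0]]
scene 1769
[(np.int64(50), np.int64(21)), (np.int64(55), np.int64(79)), (np.i
[... 1759 characters left out ...]
 (np.int64(135), np.int64(61)), (np.int64(140), np.int64(62))]
50 [431. 175.  50.] [498. 234.  55.]
55 [429. 184.  55.] [498. 242.  60.]
60 [429. 186.  60.] [498. 242.  65.]
65 [431. 187.  65.] [497. 239.  70.]
80 [430. 182.  82.] [500. 218.  85.]
85 [429. 182.  85.] [499. 241.  90.]
90 [428. 182.  90.] [496. 242.  95.]
95 [432. 181.  95.] [501. 212. 100.]
100 [482. 181. 100.] [498. 210. 105.]
105 [426. 181. 105.] [499. 229. 110.]
110 [425. 175. 110.] [511. 246. 115.]
115 [425. 175. 115.] [513. 299. 120.]
120 [435. 194. 120.] [494. 299. 125.]
125 [452. 240. 125.] [470. 300. 130.]
130 [452. 241. 130.] [471. 300. 135.]
135 [452. 242. 135.] [470. 299. 140.]
140 [451. 243. 140.] [470. 299. 145.]
```

```bash
python3 - <<'E'
from h import *
from scipy.optimize import least_squares
def fit(q,r0=None):
    c0=q[:,:2].mean(0)
    f=(lambda v:np.hypot(q[:,0]-v[0],q[:,1]-v[1])-(v[2] if r0 is None else r0))
    s=least_squares(f,[*c0,20] ,loss='soft_l1',f_scale=1.);return s.x
for n in ["scene","side"]:
    p=np.load(f"pics/{n}0p.npy");d=np.load(f"pics/{n}0d.npy");X=np.load(f"pics/{n}0X.npy");Q=X.reshape(-1,3);cm=cams.camera_model(n)
    # mixer: side wall points
    m=(abs(Q[:,0]-433)<30)&(abs(Q[:,1]-20)<30)&(Q[:,2]>40)&(Q[:,2]<140)
    print(n,'mixer wall fit r18',fit(Q[m],18.)[:2].round(1))
    for a,b in [(40,75),(75,110),(110,140)]:
        mm=m&(Q[:,2]>a)&(Q[:,2]<b); print('  ',a,b,fit(Q[mm],18.)[:2].round(1))
    mt=(abs(Q[:,0]-433)<30)&(abs(Q[:,1]-20)<30)&(Q[:,2]>148)
    print('  top',mt.sum(),Q[mt].mean(0).round(1),Q[mt][:,:2].min(0),Q[mt][:,:2].max(0),np.median(Q[mt][:,2]))
    # rings: mask near 455,214
    for a,b,ro,ri in [(108,124,29,24),(84,99,25,20),(56,70,25,14)]:
        rr=np.hypot(Q[:,0]-455,Q[:,1]-214);m=(rr<36)&(Q[:,2]>a)&(Q[:,2]<b)&(Q[:,1]<250)
        q=Q[m]; q=q[~((q[:,0]>451)&(q[:,1]>241))]
        s=fit(q,(ro+ri)/2);rad=np.hypot(q[:,0]-s[0],q[:,1]-s[1])
        k=(rad>ri)&(rad<ro)
        print('  ring',len(q),s[:2].round(1),'free',fit(q).round(1),'z med',np.median(q[k,2]).round(1),np.percentile(q[k,2],[10,25,75,90]).round(1))
    # calib check: worktop, base plate & post
    m=(rr>60)&(rr<90)&(Q[:,2]>5)&(Q[:,2]<17);print('  plate z',np.median(Q[m,2]))
    m=(abs(Q[:,0]-450)<100)&(abs(Q[:,1]-100)<40)&(abs(Q[:,2])<10);print('  table z',np.median(Q[m,2]))
for uv in [(120,155),(115,140)]:
    print(np.load("pics/scene0X.npy")[uv[1],uv[0]])
print(np.load("pics/side0X.npy")[[370,400],[70,75]])
E
```

```text
scene mixer wall fit r18 [438.6  22.7]
   40 75 [438.6  22.8]
   75 110 [438.5  22.4]
   110 140 [438.7  22.8]
  top 326 [436.   21.2 152.4] [419.76240259   4.47837501] [455.87364108  39.42511097] 152.54292285182083
  ring 319 [454.8 217.9] free [454.9 218.   26.7] z med 117.2 [113.  114.8 118.3 118.9]
  ring 270 [455.5 217.5] free [455.6 217.5  22.7] z med 91.7 [86.9 89.4 93.4 94.4]
  ring 301 [454.7 215.5] free [455.4 216.5  21. ] z med 63.4 [58.2 61.5 64.4 65.4]
  plate z 12.232463287972852
  table z 0.6808357940540881
side mixer wall fit r18 [436.3  20.3]
   40 75 [436.2  20.3]
   75 110 [436.3  20.2]
   110 140 [436.5  20.4]
  top 304 [434.7  22.3 151.5] [418.45623931   3.35463673] [453.69457584  38.6517187 ] 151.62588267167294
  ring 406 [452.8 218.3] free [452.7 218.3  26.3] z med 116.6 [112.2 114.8 117.7 118.5]
  ring 287 [452.6 218.3] free [452.7 218.3  22.7] z med 91.6 [87.4 89.9 92.6 93.3]
  ring 384 [452.  218.2] free [452.2 218.1  20.8] z med 62.6 [59.5 61.3 63.8 64.5]
  plate z 10.854003487849607
  table z -0.42223970898578495
[494.13195785 486.85715048 178.71237853]
[532.17734917 547.73380082 167.99036954]
[[537.18164786 517.56491525 141.54215391]
 [470.69224046 514.81695311 174.79764403]]
```

Mixer axis is about (437, 21.5) from both views, agreeing to 2 mm. Ring axis is about (453.7, 218), with h about 3 mm and the black ring about 1 mm down. The brown body's corner is about 24 mm from the ring axis in +y, from z≈117 up. I'll grip with the jaws along x and the tool leaning 22° toward −y, which keeps the gripper body clear of it.

jog_arm(
  offset=[
    [0, 0, -40],
    [0, 0, -40],
    [0, 0, -20],
    [0, 0, 0],
    [0, 0, 0],
    [0, 0, 0],
    [0, 0, 0],
    [0, 0, 0],
    [0, 0, 0],
    [0, 0, 0],
  ],
  delta_rot=[
    [0, 0, 8],
    [0, 0, 8],
    [0, 0, 8],
    [0, 0, 8],
    [0, 0, 8],
    [0, 0, 8],
    [0, 0, 8],
    [0, 0, 8],
    [0, 0, 8],
    [0, 0, 1],
  ],
  jaw=[70, 70, 70, 70, 70, 70, 70, 70, 70, 70],
  newtons=90,
)

```text
time: 1.15
tool_pos: [171.1, 572.6, 329.8]
tcp_rot: [179.5, 0.2, -2.6]
ft_force: [-0.5, -0.3, -0.5]
finger_gap: 59.9
```

jog_arm(
  offset=[
    [14, 30, 0],
    [14, 30, 0],
    [14, 30, 0],
    [14, 30, 0],
    [14, 30, 0],
    [14, 30, 0],
    [14, 30, 0],
    [14, 30, 0],
    [14, 30, 0],
    [14, 30, 0],
    [14, 30, 0],
    [14, 30, 0],
    [14, 30, 0],
    [14, 30, 0],
    [14, 30, 0],
    [14, 30, 0],
    [14, 20, 0],
    [5, 10, 0],
  ],
  delta_rot=[
    [0, 0, 0],
    [0, 0, 0],
    [0, 0, 0],
    [0, 0, 0],
    [0, 0, 0],
    [0, 0, 0],
    [0, 0, 0],
    [0, 0, 0],
    [0, 0, 0],
    [0, 0, 0],
    [0, 0, 0],
    [0, 0, 0],
    [0, 0, 0],
    [0, 0, 0],
    [0, 0, 0],
    [0, 0, 0],
    [0, 0, 0],
    [0, 0, 0],
  ],
  jaw=[70, 70, 70, 70, 70, 70, 70, 70, 70, 70, 70, 70, 70, 70, 70, 70, 70, 70],
)

```text
time: 2.95
tool_pos: [412.2, 39.3, 330.4]
tcp_rot: [179.2, 0.3, 1.7]
ft_force: [0.7, -0.0, -0.5]
finger_gap: 59.6
```

```bash
cat >> h.py <<'E'
from scipy.spatial.transform import Rotation as Ro
def goto(T,tilt=22.,yaw=0.):
    s=monitor.sense();R=Ro.from_euler('xyz',s['tcp_rot'],degrees=True)
    c,q=np.cos(np.radians(tilt)),np.sin(np.radians(tilt))
    G=Ro.from_euler('z',yaw,degrees=True)*Ro.from_matrix(np.array([[1,0,0],[0,-c,-q],[0,q,-c]]).T.T)
    G=Ro.from_euler('z',yaw,degrees=True)*Ro.from_matrix(np.c_[[1,0,0],[0,-c,-q],[0,q,-c]])
    d=np.array(T)-s['tool_pos']
    print('pos',s['tool_pos'].round(1),'rot',s['tcp_rot'].round(1),'F',s['ft_force'].round(1),'t',s['time'],'gap',s['finger_gap'])
    print('world d',d.round(1),'tool now d',R.inv().apply(d).round(1),'tool after d',G.inv().apply(d).round(1),'rotvec',(R.inv()*G).as_rotvec(degrees=True).round(2))
E
python3 -c "
from h import *
goto([437,28.6,250])"
```

```text
pos [412.2  39.3 330.4] rot [179.2   0.3   1.7] F [ 0.7 -0.  -0.5] t 2.95 gap 59.573493549529445
world d [ 24.8 -10.7 -80.4] tool now d [24.8 10.4 80.4] tool after d [24.8 40.1 70.5] rotvec [22.8   0.57  1.63]
```

jog_arm(
  offset=[
    [0, 0, 0],
    [0, 0, 0],
    [0, 0, 0],
    [0, 0, 0],
    [6, 10, 18],
    [6, 10, 18],
    [6, 10, 18],
    [6, 10, 17],
    [0, 0, 0],
    [0, 0, 0],
  ],
  delta_rot=[
    [7.5, 0.2, 0.5],
    [7.5, 0.2, 0.5],
    [7.5, 0.2, 0.5],
    [0, 0, 0],
    [0, 0, 0],
    [0, 0, 0],
    [0, 0, 0],
    [0, 0, 0],
    [0, 0, 0],
    [0, 0, 0],
  ],
  jaw=[70, 70, 70, 70, 70, 70, 70, 70, 70, 70],
)

```text
time: 3.95
tool_pos: [439.2, 27.8, 248.8]
tcp_rot: [-158.5, -0.8, 1.7]
ft_force: [0.8, -0.2, -0.0]
finger_gap: 59.8
```

```bash
python3 - <<'E'
from h import *
goto([437,28.6,116.4])
for n in ["wrist","scene"]:
    p,d=cams.snapshot(n); cv2.imwrite(f"pics/{n}1.png",p[:,:,::-1])
cm=cams.camera_model("wrist")
print(proj(cm,[[437,21.5,152],[511,12,152],[480,-53,152]]))
E
```

```text
pos [439.2  27.8 248.8] rot [-158.5   -0.8    1.7] F [ 0.8 -0.2 -0. ] t 3.95 gap 59.834622123856825
world d [  -2.2    0.8 -132.4] tool now d [ -4.   47.8 123.5] tool after d [ -2.2  48.9 123.1] rotvec [ 0.48 -0.11  1.89]
[[324.35370191 302.74772942]
 [427.34723201 319.06428097]
 [382.38088859 411.58141701]]
```

View pics/wrist1.png

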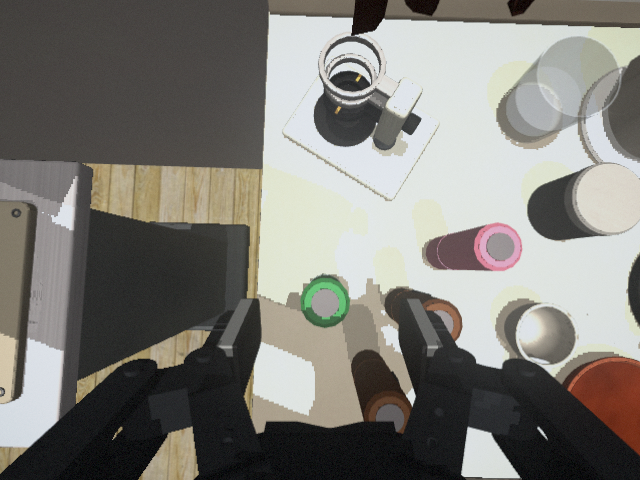

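View pics/scene1.png

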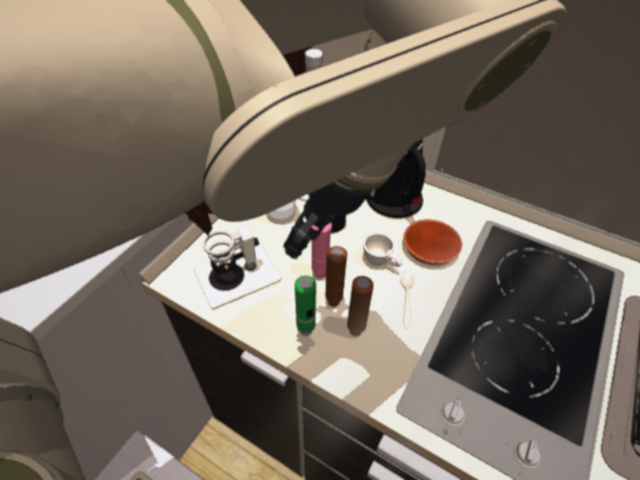

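Wrist view: green top centred at (325,301), predicted (324,303), so the position is confirmed. Now descending.

jog_arm(
  offset=[
    [-2, 0, 0],
    [0, 5, 12],
    [0, 5, 12],
    [0, 5, 12],
    [0, 5, 12],
    [0, 5, 12],
    [0, 5, 12],
    [0, 5, 12],
    [0, 5, 12],
    [0, 5, 12],
    [0, 3, 8],
    [0, 0, 0],
    [0, 0, 0],
  ],
  delta_rot=[
    [0.4, 0, 1.6],
    [0, 0, 0],
    [0, 0, 0],
    [0, 0, 0],
    [0, 0, 0],
    [0, 0, 0],
    [0, 0, 0],
    [0, 0, 0],
    [0, 0, 0],
    [0, 0, 0],
    [0, 0, 0],
    [0, 0, 0],
    [0, 0, 0],
  ],
  jaw=[70, 70, 70, 70, 70, 70, 70, 70, 70, 70, 70, 70, 70],
)

```text
time: 5.35
tool_pos: [437.4, 26.2, 113.2]
tcp_rot: [-158.1, -0.3, 0.1]
ft_force: [0.3, -0.1, -0.5]
finger_gap: 59.7
```

```bash
python3 -c "
from h import *
goto([437,28.6,116.4])"
```

```text
pos [437.4  26.2 113.2] rot [-1.581e+02 -3.000e-01  1.000e-01] F [ 0.3 -0.1 -0.5] t 5.35 gap 59.672762034494134
world d [-0.4  2.4  3.2] tool now d [-0.4 -3.4 -2.1] tool after d [-0.4 -3.4 -2. ] rotvec [ 0.12 -0.2   0.2 ]
```

jog_arm(
  offset=[
    [0, -3, -2],
    [0, 0, 0],
    [0, 0, 0],
    [0, 0, 0],
    [0, 0, 0],
    [0, 0, 0],
    [0, 0, 0],
    [0, 0, 0],
    [0, 0, 0],
  ],
  delta_rot=[
    [0, 0, 0],
    [0, 0, 0],
    [0, 0, 0],
    [0, 0, 0],
    [0, 0, 0],
    [0, 0, 0],
    [0, 0, 0],
    [0, 0, 0],
    [0, 0, 0],
  ],
  jaw=[70, 30, 30, 30, 30, 30, 30, 30, 30],
  newtons=110,
)

```text
time: 6.25
tool_pos: [438.5, 28.0, 118.3]
tcp_rot: [-158.2, -0.4, 0.1]
ft_force: [-0.1, -0.7, -2.0]
finger_gap: 33.7
```

```bash
python3 - <<'E'
from h import *
print(monitor.sense()['finger_gap'])
for n in ["wrist","side"]:
    p,d=cams.snapshot(n); cv2.imwrite(f"pics/{n}2.png",p[:,:,::-1])
E
```

```text
33.68732891299097
```

View pics/wrist2.png

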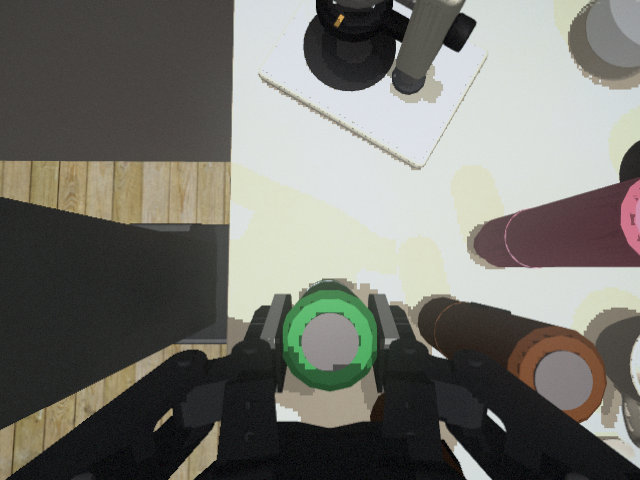

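View pics/side2.png

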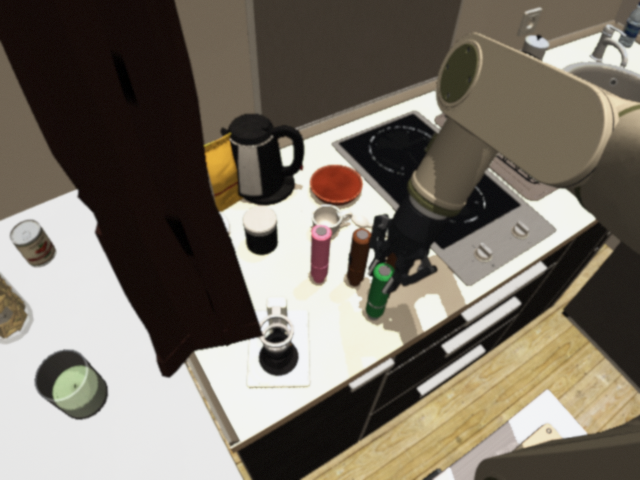

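Wrist view: the green handle sits between the pads at (330,340), and the side view shows it still upright. Lifting.

jog_arm(
  offset=[
    [0, -2, -5],
    [0, -4, -10],
    [0, -4, -10],
    [0, -4, -10],
    [0, -4, -10],
    [0, -4, -10],
    [0, -4, -10],
    [0, -4, -10],
    [0, -4, -10],
    [0, -4, -10],
    [0, -4, -10],
    [0, -4, -10],
    [0, -4, -10],
    [0, -4, -10],
    [0, -2, -5],
    [0, 0, 0],
  ],
  delta_rot=[
    [0, 0, 0],
    [0, 0, 0],
    [0, 0, 0],
    [0, 0, 0],
    [0, 0, 0],
    [0, 0, 0],
    [0, 0, 0],
    [0, 0, 0],
    [0, 0, 0],
    [0, 0, 0],
    [0, 0, 0],
    [0, 0, 0],
    [0, 0, 0],
    [0, 0, 0],
    [0, 0, 0],
    [0, 0, 0],
  ],
  jaw=[30, 30, 30, 30, 30, 30, 30, 30, 30, 30, 30, 30, 30, 30, 30, 30],
)

```text
time: 7.95
tool_pos: [437.8, 27.8, 284.8]
tcp_rot: [-158.3, -0.6, 0.1]
ft_force: [0.8, -0.3, -2.9]
finger_gap: 33.4
```

```bash
python3 -c "
from h import *
goto([454,224.9,265])"
```

```text
pos [437.8  27.8 284.8] rot [-1.583e+02 -6.000e-01  1.000e-01] F [ 0.8 -0.3 -2.9] t 7.95 gap 33.43925004313524
world d [ 16.2 197.1 -19.8] tool now d [  16.5 -175.6   91.5] tool after d [  16.2 -175.3   92.2] rotvec [ 0.26 -0.52  0.34]
```

jog_arm(
  offset=[
    [1, -7, 3],
    [1, -14, 5.6],
    [1.4, -14, 5.6],
    [1.4, -14, 5.6],
    [1.4, -14, 5.6],
    [1.4, -14, 5.6],
    [1.4, -14, 5.6],
    [1.4, -14, 5.6],
    [1.4, -14, 5.6],
    [1.4, -14, 5.6],
    [1.4, -14, 5.6],
    [1, -7, 3],
    [0, 0, 0],
    [0, 0, 0],
  ],
  delta_rot=[
    [0, 0, 0],
    [0, 0, 0],
    [0, 0, 0],
    [0, 0, 0],
    [0, 0, 0],
    [0, 0, 0],
    [0, 0, 0],
    [0, 0, 0],
    [0, 0, 0],
    [0, 0, 0],
    [0, 0, 0],
    [0, 0, 0],
    [0, 0, 0],
    [0, 0, 0],
  ],
  jaw=[30, 30, 30, 30, 30, 30, 30, 30, 30, 30, 30, 30, 30, 30],
)

```text
time: 9.35
tool_pos: [448.2, 206.1, 274.7]
tcp_rot: [-158.1, 0.4, 0.1]
ft_force: [0.2, 0.0, -2.5]
finger_gap: 33.2
```

```bash
python3 - <<'E'
from h import *
goto([454,224.9,265])
for n in ["wrist","side","scene"]:
    p,d=cams.snapshot(n); cv2.imwrite(f"pics/{n}3.png",p[:,:,::-1]); np.save(f"pics/{n}3p.npy",p);np.save(f"pics/{n}3d.npy",d)
a=cv2.imread("pics/side3.png")[200:400,180:430];b=cv2.imread("pics/scene3.png")[170:330,150:350]
cv2.imwrite("pics/side3c.png",cv2.resize(a,None,fx=3,fy=3));cv2.imwrite("pics/scene3c.png",cv2.resize(b,None,fx=3,fy=3))
E
```

```text
pos [448.2 206.1 274.7] rot [-1.581e+02  4.000e-01  1.000e-01] F [ 0.2  0.  -2.5] t 9.35 gap 33.23168599228549
world d [ 5.8 18.8 -9.7] tool now d [  5.9 -13.8  15.9] tool after d [  5.8 -13.8  16. ] rotvec [ 0.09  0.4  -0.01]
```

View pics/side3c.png

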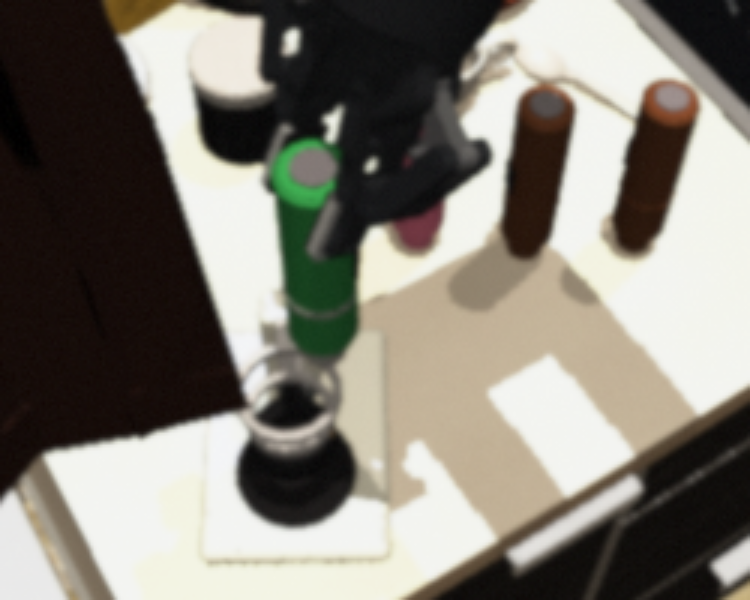

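View pics/scene3c.png

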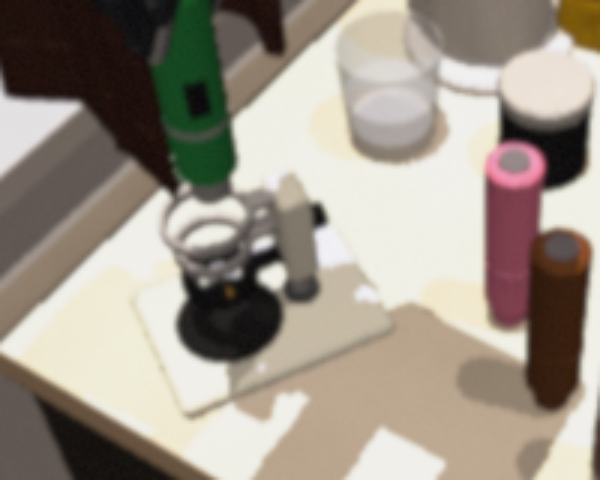

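View pics/wrist3.png

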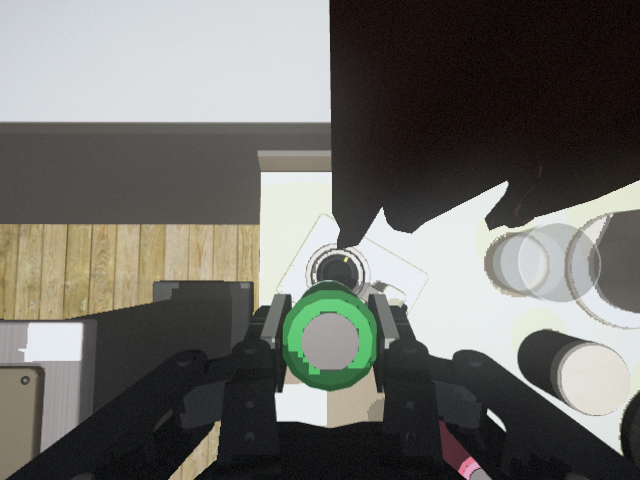

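Views: the handle is held upright above the dock, its steel end at side-crop (320,365), just short of the ring. The brown body's tip is beside the ring in the wrist view at (345,245). Next I measure the held handle's axis in both cameras against the ring.

```bash
cat > meas.py <<'E'
from h import *
from scipy.optimize import least_squares
def handle(n,p,d,cm,c0,zlo,zhi,lim=26):
    hsv=cv2.cvtColor(p,cv2.COLOR_RGB2HSV)
    m=(cv2.inRange(hsv,(50,90,25),(90,255,255))>0)&(d>0)
    Q=cloud(cm,d)[m]
    k=(np.hypot(Q[:,0]-c0[0],Q[:,1]-c0[1])<lim)&(Q[:,2]>zlo)&(Q[:,2]<zhi);Q=Q[k]
    zr=Q[:,2].mean()
    f=lambda v:np.hypot(Q[:,0]-v[0]-v[2]*(Q[:,2]-zr),Q[:,1]-v[1]-v[3]*(Q[:,2]-zr))-18
    s=least_squares(f,[*c0,0,0],loss='soft_l1',f_scale=1.).x
    print(n,len(Q),'zrange',np.percentile(Q[:,2],[1,99]).round(1),'axis at zr',zr.round(0),s[:2].round(1),'tilt deg',np.degrees(s[2:]).round(1))
    return s,zr
E
python3 - <<'E'
from meas import *
s=monitor.sense();t=s['tool_pos']
for n in ["side","scene"]:
    p=np.load(f"pics/{n}3p.npy");d=np.load(f"pics/{n}3d.npy");cm=cams.camera_model(n)
    handle(n,p,d,cm,(t[0],t[1]-7),180,280)
    handle(n,p,d,cm,(t[0],t[1]-7),185,240)
E
```

```text
side 635 zrange [183.7 278. ] axis at zr 230.0 [446.9 198.9] tilt deg [ 1.  -0.1]
side 356 zrange [186.1 239.6] axis at zr 212.0 [446.6 198.9] tilt deg [ 1.  -0.1]
scene 797 zrange [183. 279.] axis at zr 233.0 [448.8 200.7] tilt deg [ 0.7 -0.1]
scene 413 zrange [185.6 239.3] axis at zr 212.0 [448.5 200.8] tilt deg [ 0.7 -0.2]
```

```bash
python3 - <<'E'
from h import *
from scipy.optimize import least_squares
for n in ["scene","side"]:
    X=np.load(f"pics/{n}0X.npy");Q=X.reshape(-1,3);p=np.load(f"pics/{n}0p.npy").reshape(-1,3)
    c=np.array([454.,218.])
    for zt,ro,ri in [(117,29,24),(92,25,20),(63,25,14)]:
        c=np.array([454.,218.])
        for it in range(6):
            rr=np.hypot(Q[:,0]-c[0],Q[:,1]-c[1])
            m=(rr<ro+5)&(rr>ri-5)&(Q[:,2]>zt-0.2)&(Q[:,2]<zt+2.5)&~((Q[:,0]>449)&(Q[:,1]>238))&(p.sum(1)>(90 if zt>80 else 0))
            q=Q[m]
            # points allowed anywhere in annulus: penalise only outside
            f=lambda v:(lambda r_:np.where(r_>ro,r_-ro,np.where(r_<ri,r_-ri,0)))(np.hypot(q[:,0]-v[0],q[:,1]-v[1]))+0
            g=lambda v:np.r_[f(v),0.05*(np.hypot(q[:,0]-v[0],q[:,1]-v[1])-(ro+ri)/2)]
            c=least_squares(g,c,loss='soft_l1',f_scale=.5).x
        ang=np.degrees(np.arctan2(q[:,1]-c[1],q[:,0]-c[0]))
        print(n,zt,len(q),c.round(1),np.histogram(ang,bins=8,range=(-180,180))[0], np.percentile(np.hypot(q[:,0]-c[0],q[:,1]-c[1]),[5,50,95]).round(1))
    # image ellipse method: bright ring mask outer contour
s=np.load("pics/scene0p.npy")[:,:,::-1];cv2.imwrite("pics/a.png",cv2.resize(s[220:300,190:270],None,fx=7,fy=7,interpolation=cv2.INTER_NEAREST))
s=np.load("pics/side0p.npy")[:,:,::-1];cv2.imwrite("pics/b.png",cv2.resize(s[305:390,235:320],None,fx=7,fy=7,interpolation=cv2.INTER_NEAREST))
E
```

```text
scene 117 169 [455.9 218.7] [29 23 19 37 20  2 14 25] [23.3 26.7 30.7]
scene 92 106 [456.2 218.5] [22 14 14 18 16  7  3 12] [19.3 22.4 27.5]
scene 63 158 [456.3 218.2] [36 26 24 26  4  1  9 32] [14.3 20.8 26.5]
side 117 167 [453.6 217.6] [22 16 16 34 20  0 24 35] [23.4 26.4 30.7]
side 92 109 [454.  217.8] [10 11 17 22 14  4  9 22] [19.3 22.2 27.1]
side 63 149 [454.1 217.6] [24  7 13 22 26  1 20 36] [15.1 20.2 25. ]
```

View pics/a.png

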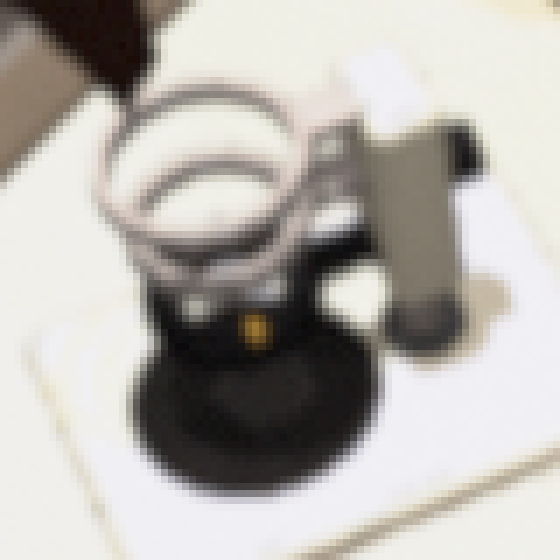

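View pics/b.png

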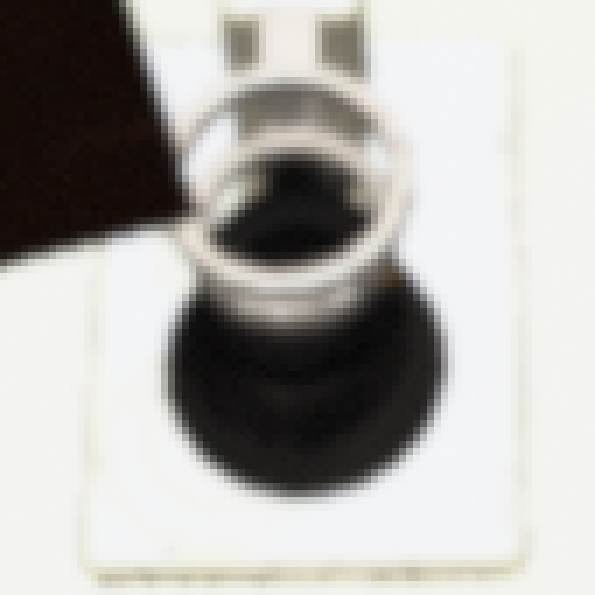

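jog_arm(
  offset=[
    [3.5, -8.5, 3.4],
    [3.5, -8.5, 3.4],
    [0, 0, 0],
    [0, 0, 0],
  ],
  delta_rot=[
    [0, 0.8, 0],
    [0, 0, 0],
    [0, 0, 0],
    [0, 0, 0],
  ],
  jaw=[30, 30, 30, 30],
)

```text
time: 9.9
tool_pos: [456.9, 224.5, 275.4]
tcp_rot: [-158.1, -0.5, -0.4]
ft_force: [0.4, -1.2, -1.2]
finger_gap: 33.2
```

```bash
cat > m2.py <<'E'
from meas import *
import sys
tag=sys.argv[1]; zlo,zhi=float(sys.argv[2]),float(sys.argv[3])
goto([455.5,224.5,275])
t=monitor.sense()['tool_pos'];ring={"side":(453.9,217.7),"scene":(456.1,218.5)}
for n in ["side","scene"]:
    p,d=cams.snapshot(n);cm=cams.camera_model(n)
    cv2.imwrite(f"pics/{n}{tag}.png",p[:,:,::-1])
    s,zr=handle(n,p,d,cm,(t[0],t[1]-7),zlo,zhi)
    ab=s[:2]+s[2:]*(90-zr); print('   need at zr',(np.array(ring[n])-s[:2]).round(1),'extrapolated to z90',(np.array(ring[n])-ab).round(1))
E
python3 m2.py 4 182 270
```

```text
pos [456.9 224.5 275.4] rot [-158.1   -0.5   -0.4] F [ 0.4 -1.2 -1.2] t 9.9 gap 33.186989062259805
world d [-1.4 -0.  -0.4] tool now d [-1.4  0.2  0.3] tool after d [-1.4  0.2  0.3] rotvec [ 0.08 -0.63 -0.16]
side 577 zrange [184.2 267.2] axis at zr 228.0 [456.1 217.6] tilt deg [ 0.1 -0.2]
   need at zr [-2.2  0.1] extrapolated to z90 [-1.9 -0.3]
scene 700 zrange [183.6 269. ] axis at zr 228.0 [457.8 219.5] tilt deg [-0.2 -0.2]
   need at zr [-1.7 -1. ] extrapolated to z90 [-2.2 -1.6]
```

jog_arm(
  offset=[
    [-2, 0.5, 0],
    [0, 0, 0],
    [0, 2, 4.5],
    [0, 2.9, 7.4],
    [0, 2.9, 7.4],
    [0, 2.9, 7.4],
    [0, 2.9, 7.4],
    [0, 2, 4.5],
    [0, 0, 0],
    [0, 0, 0],
  ],
  delta_rot=[
    [0, 0, 0],
    [0, 0, 0],
    [0, 0, 0],
    [0, 0, 0],
    [0, 0, 0],
    [0, 0, 0],
    [0, 0, 0],
    [0, 0, 0],
    [0, 0, 0],
    [0, 0, 0],
  ],
  jaw=[30, 30, 30, 30, 30, 30, 30, 30, 30, 30],
)

```text
time: 11.0
tool_pos: [454.1, 223.1, 228.0]
tcp_rot: [-158.1, -0.4, -0.4]
ft_force: [0.3, -0.2, -1.8]
finger_gap: 33.8
```

```bash
python3 m2.py 5 135 215; python3 -c "
import cv2
a=cv2.imread('pics/side5.png')[200:400,180:430];cv2.imwrite('pics/side5c.png',cv2.resize(a,None,fx=3,fy=3))
b=cv2.imread('pics/scene5.png')[150:310,150:350];cv2.imwrite('pics/scene5c.png',cv2.resize(b,None,fx=3,fy=3))"
```

```text
pos [454.1 223.1 228. ] rot [-158.1   -0.4   -0.4] F [ 0.3 -0.2 -1.8] t 11.0 gap 33.83827223680143
world d [ 1.4  1.4 47. ] tool now d [  1.6 -18.8 -43. ] tool after d [  1.4 -18.9 -43. ] rotvec [ 0.11 -0.49 -0.27]
side 455 zrange [136.4 213.7] axis at zr 178.0 [453.  216.3] tilt deg [ 0.4 -0.3]
   need at zr [0.9 1.4] extrapolated to z90 [1.5 1. ]
scene 511 zrange [137.1 214. ] axis at zr 177.0 [454.9 218. ] tilt deg [ 0.1 -0.1]
   need at zr [1.2 0.5] extrapolated to z90 [1.4 0.2]
```

View pics/side5c.png

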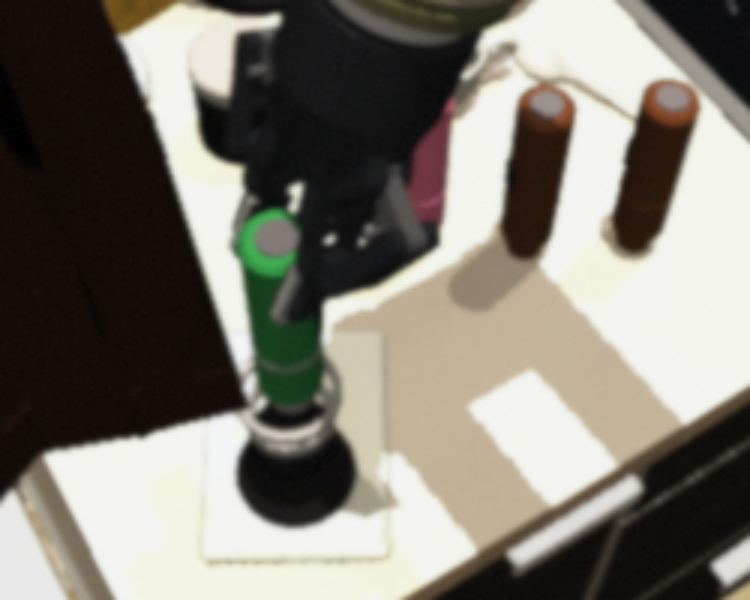

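View pics/scene5c.png

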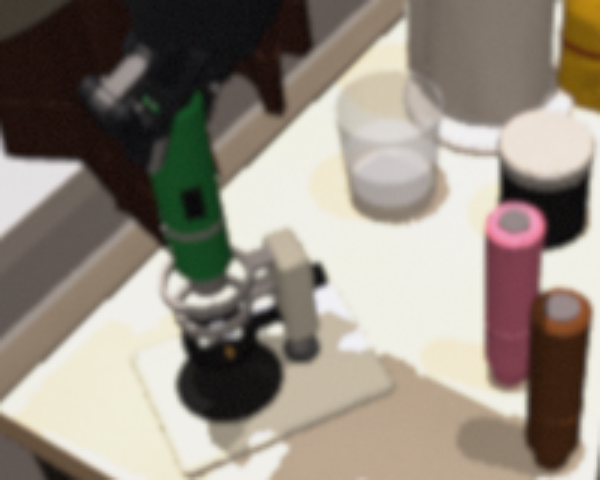

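Views: handle upright, steel end entering the top ring, with about 1 mm of correction still needed. Correcting and continuing down.

jog_arm(
  offset=[
    [1.2, -0.6, 0.3],
    [0, 0, 0],
    [0, 1.8, 4.6],
    [0, 1.8, 4.6],
    [0, 1.8, 4.6],
    [0, 1.8, 4.6],
    [0, 0, 0],
  ],
  delta_rot=[
    [0, 0.2, 0],
    [0, 0, 0],
    [0, 0, 0],
    [0, 0, 0],
    [0, 0, 0],
    [0, 0, 0],
    [0, 0, 0],
  ],
  jaw=[30, 30, 30, 30, 30, 30, 30],
)

```text
time: 11.8
tool_pos: [456.4, 224.1, 207.7]
tcp_rot: [-158.1, -0.7, -0.5]
ft_force: [0.7, -0.2, -1.7]
finger_gap: 33.5
```

```bash
python3 m2.py 6 120 195
```

```text
pos [456.4 224.1 207.7] rot [-158.1   -0.7   -0.5] F [ 0.7 -0.2 -1.7] t 11.8 gap 33.54302993313622
world d [-0.9  0.4 67.3] tool now d [ -0.1 -25.5 -62.3] tool after d [ -0.9 -25.6 -62.2] rotvec [ 0.1  -0.83 -0.21]
side 383 zrange [121.3 193.4] axis at zr 160.0 [455.6 217.2] tilt deg [-0.   0.1]
   need at zr [-1.7  0.5] extrapolated to z90 [-1.7  0.6]
scene 441 zrange [120.9 194.6] axis at zr 159.0 [457.7 219. ] tilt deg [-0.3 -0.5]
   need at zr [-1.6 -0.5] extrapolated to z90 [-2.  -1.1]
```

jog_arm(
  offset=[
    [-1.4, 0, 0],
  ],
  delta_rot=[
    [0, -0.1, 0],
  ],
  jaw=[30],
)

```text
time: 12.0
tool_pos: [455.5, 224.2, 208.8]
tcp_rot: [-158.1, -0.7, -0.5]
ft_force: [0.4, -0.1, -1.7]
finger_gap: 33.9
```

```bash
python3 m2.py 7 120 195; python3 -c "
from h import *
for i in range(3): cams.snapshot('wrist'); print(monitor.sense()['tool_pos'])"
```

```text
pos [455.5 224.2 208.8] rot [-158.1   -0.7   -0.5] F [ 0.4 -0.1 -1.7] t 12.0 gap 33.9381321693879
world d [ 0.   0.3 66.2] tool now d [  0.8 -25.  -61.3] tool after d [  0.  -25.1 -61.2] rotvec [ 0.09 -0.8  -0.19]
side 387 zrange [121.6 194.2] axis at zr 160.0 [454.7 217.4] tilt deg [-0.2  0.1]
   need at zr [-0.8  0.3] extrapolated to z90 [-1.   0.4]
scene 443 zrange [121.1 194.6] axis at zr 159.0 [456.4 219.2] tilt deg [-0.2 -0.1]
   need at zr [-0.3 -0.7] extrapolated to z90 [-0.6 -0.8]
[455.4330944  224.20203506 208.85760067]
[455.46698699 224.18998328 208.8539835 ]
[455.49456351 224.16693078 208.83681137]
```

jog_arm(
  offset=[
    [-0.4, 1.2, 2.6],
    [0, 1.5, 3.7],
    [0, 1.5, 3.7],
    [0, 1.5, 3.7],
    [0, 1.5, 3.7],
  ],
  delta_rot=[
    [0, 0, 0],
    [0, 0, 0],
    [0, 0, 0],
    [0, 0, 0],
    [0, 0, 0],
  ],
  jaw=[30, 30, 30, 30, 30],
)

```text
time: 12.75
tool_pos: [455.6, 224.0, 189.1]
tcp_rot: [-158.1, -0.8, -0.5]
ft_force: [-0.7, -0.0, -1.8]
finger_gap: 34.0
```

```bash
python3 m2.py 8 120 178
```

```text
pos [455.6 224.  189.1] rot [-158.1   -0.8   -0.5] F [-0.7 -0.  -1.8] t 12.75 gap 33.980287127118835
world d [-0.1  0.5 85.9] tool now d [  1.  -32.5 -79.5] tool after d [ -0.1 -32.6 -79.5] rotvec [ 0.08 -0.87 -0.16]
side 259 zrange [121.4 176.5] axis at zr 153.0 [454.8 217.1] tilt deg [-0.5  0.3]
   need at zr [-0.9  0.6] extrapolated to z90 [-1.4  0.9]
scene 314 zrange [121.  177.7] axis at zr 153.0 [456.3 218.8] tilt deg [-0.2 -0.1]
   need at zr [-0.2 -0.3] extrapolated to z90 [-0.4 -0.4]
```

jog_arm(
  offset=[
    [-0.3, 0.7, 1.8],
    [0, 1.1, 2.8],
    [0, 1.1, 2.8],
    [0, 1.1, 2.8],
    [0, 1.1, 2.8],
  ],
  delta_rot=[
    [0, -0.3, 0],
    [0, 0, 0],
    [0, 0, 0],
    [0, 0, 0],
    [0, 0, 0],
  ],
  jaw=[30, 30, 30, 30, 30],
)

```text
time: 13.35
tool_pos: [455.5, 224.1, 174.1]
tcp_rot: [-158.1, -0.4, -0.4]
ft_force: [-0.8, 0.5, -1.1]
finger_gap: 33.8
```

```bash
python3 m2.py 9 120 165
```

```text
pos [455.5 224.1 174.1] rot [-158.1   -0.4   -0.4] F [-0.8  0.5 -1.1] t 13.35 gap 33.82312358475801
world d [  0.    0.4 100.9] tool now d [  0.8 -38.  -93.5] tool after d [  0.  -38.1 -93.4] rotvec [ 0.08 -0.53 -0.16]
side 219 zrange [121.4 164.5] axis at zr 142.0 [454.4 217.2] tilt deg [-0.6  0.5]
   need at zr [-0.5  0.5] extrapolated to z90 [-1.1  1. ]
scene 262 zrange [121.2 164.2] axis at zr 144.0 [455.9 219. ] tilt deg [ 0.2 -0.1]
   need at zr [ 0.2 -0.5] extrapolated to z90 [ 0.4 -0.6]
```

jog_arm(
  offset=[
    [0, 1.1, 2.8],
    [0, 1.1, 2.8],
    [0, 1.1, 2.8],
    [0, 0.7, 1.8],
  ],
  delta_rot=[
    [0, 0, 0],
    [0, 0, 0],
    [0, 0, 0],
    [0, 0, 0],
  ],
  jaw=[30, 30, 30, 30],
)

```text
time: 13.85
tool_pos: [455.4, 224.2, 162.3]
tcp_rot: [-158.1, -0.4, -0.4]
ft_force: [0.3, -0.4, -1.4]
finger_gap: 33.7
```

jog_arm(
  offset=[
    [0, 0.4, 0.9],
    [0, 0.4, 0.9],
    [0, 0.4, 0.9],
    [0, 0.4, 0.9],
  ],
  delta_rot=[
    [0, 0, 0],
    [0, 0, 0],
    [0, 0, 0],
    [0, 0, 0],
  ],
  jaw=[30, 30, 30, 30],
)

```text
time: 14.25
tool_pos: [455.5, 224.4, 159.0]
tcp_rot: [-158.0, -0.4, -0.3]
ft_force: [-3.3, -1.2, 4.3]
finger_gap: 33.4
```

jog_arm(
  offset=[
    [-0.3, 0.4, 0.9],
    [0, 0.4, 0.9],
  ],
  delta_rot=[
    [0, 0, 0],
    [0, 0, 0],
  ],
  jaw=[30, 30],
)

```text
time: 14.45
tool_pos: [455.5, 224.4, 157.8]
tcp_rot: [-158.0, -0.5, -0.3]
ft_force: [-3.0, -1.2, 4.2]
finger_gap: 33.8
```

```bash
python3 m2.py 10 120 152
```

```text
pos [455.5 224.4 157.8] rot [-158.    -0.5   -0.3] F [-3.  -1.2  4.2] t 14.45 gap 33.78418921160576
world d [0.000e+00 1.000e-01 1.172e+02] tool now d [   1.   -43.9 -108.7] tool after d [   0.   -44.  -108.7] rotvec [ 0.02 -0.56 -0.11]
side 131 zrange [120.5 151.3] axis at zr 133.0 [454.3 217.2] tilt deg [-1.6  1. ]
   need at zr [-0.4  0.5] extrapolated to z90 [-1.6  1.3]
scene 185 zrange [120.9 151.9] axis at zr 138.0 [456.2 219.2] tilt deg [ 0.5 -0. ]
   need at zr [-0.1 -0.7] extrapolated to z90 [ 0.2 -0.7]
```

jog_arm(
  offset=[
    [-0.3, 0.4, 0.9],
    [0, 0.4, 0.9],
    [0, 0.4, 0.9],
  ],
  delta_rot=[
    [0, 0, 0],
    [0, 0, 0],
    [0, 0, 0],
  ],
  jaw=[30, 30, 30],
)

```text
time: 14.85
tool_pos: [455.4, 224.4, 155.0]
tcp_rot: [-158.0, -0.5, -0.3]
ft_force: [-2.7, -1.3, 5.1]
finger_gap: 33.8
```

jog_arm(
  offset=[
    [-0.4, 0.4, 0.9],
    [0, 0.4, 0.9],
    [0, 0.4, 0.9],
    [0, 0.4, 0.9],
  ],
  delta_rot=[
    [0, 0, 0],
    [0, 0, 0],
    [0, 0, 0],
    [0, 0, 0],
  ],
  jaw=[30, 30, 30, 30],
)

```text
time: 15.25
tool_pos: [455.3, 224.4, 151.5]
tcp_rot: [-158.0, -0.6, -0.3]
ft_force: [-2.9, -1.5, 5.4]
finger_gap: 33.8
```

jog_arm(
  offset=[
    [-0.4, 0.4, 0.9],
    [0, 0.4, 0.9],
    [0, 0.4, 0.9],
  ],
  delta_rot=[
    [0, 0, 0],
    [0, 0, 0],
    [0, 0, 0],
  ],
  jaw=[30, 30, 30],
)

```text
time: 15.55
tool_pos: [455.3, 224.4, 149.2]
tcp_rot: [-158.0, -0.6, -0.3]
ft_force: [-3.3, -1.8, 6.8]
finger_gap: 33.4
```

jog_arm(
  offset=[
    [-0.3, 0.4, 0.9],
    [0, 0.3, 0.7],
  ],
  delta_rot=[
    [0, 0, 0],
    [0, 0, 0],
  ],
  jaw=[30, 30],
)

```text
time: 15.75
tool_pos: [455.3, 224.5, 148.0]
tcp_rot: [-157.9, -0.6, -0.3]
ft_force: [-5.2, -1.8, 7.2]
finger_gap: 33.6
```

jog_arm(
  offset=[
    [-0.8, 0, 0],
  ],
  delta_rot=[
    [0, 0, 0],
  ],
  jaw=[30],
)

```text
time: 15.85
tool_pos: [454.8, 224.3, 148.0]
tcp_rot: [-157.9, -0.7, -0.3]
ft_force: [0.6, -1.7, 0.4]
finger_gap: 33.4
```

jog_arm(
  offset=[
    [0, 0.4, 0.9],
    [0, 0.4, 0.9],
  ],
  delta_rot=[
    [0, 0, 0],
    [0, 0, 0],
  ],
  jaw=[30, 30],
)

```text
time: 16.05
tool_pos: [455.1, 224.4, 146.7]
tcp_rot: [-157.9, -0.7, -0.3]
ft_force: [-4.2, -2.6, 7.8]
finger_gap: 33.5
```

jog_arm(
  offset=[
    [-0.3, 0.5, 0.9],
    [-0.2, 0.4, 0.7],
  ],
  delta_rot=[
    [0, 0, 0],
    [0, 0, 0],
  ],
  jaw=[30, 30],
)

```text
time: 16.25
tool_pos: [455.1, 224.5, 146.0]
tcp_rot: [-157.9, -0.8, -0.3]
ft_force: [-4.6, -1.5, 12.2]
finger_gap: 33.5
```

jog_arm(
  offset=[
    [-0.2, 0.2, 0.5],
  ],
  delta_rot=[
    [0, 0, 0],
  ],
  jaw=[30],
)

```text
time: 16.35
tool_pos: [455.1, 224.6, 146.1]
tcp_rot: [-157.8, -0.8, -0.3]
ft_force: [-2.9, -2.2, 8.3]
finger_gap: 33.6
```

jog_arm(
  offset=[
    [-0.2, 0.45, 1.1],
  ],
  delta_rot=[
    [0, 0, 0],
  ],
  jaw=[30],
)

```text
time: 16.45
tool_pos: [455.2, 224.8, 146.0]
tcp_rot: [-157.8, -0.8, -0.3]
ft_force: [-7.9, -3.8, 17.6]
finger_gap: 34.0
```

jog_arm(
  offset=[
    [-0.5, 0.4, 1.0],
    [-0.4, 0.4, 1.0],
  ],
  delta_rot=[
    [0, 0, 0],
    [0, 0, 0],
  ],
  jaw=[30, 30],
)

```text
time: 16.65
tool_pos: [455.0, 224.9, 146.0]
tcp_rot: [-157.8, -0.9, -0.3]
ft_force: [-4.9, -4.1, 13.1]
finger_gap: 33.7
```

jog_arm(
  offset=[
    [-0.5, 0.7, 1.1],
    [-0.5, 0.7, 1.1],
    [-0.5, 0.6, 1.15],
  ],
  delta_rot=[
    [0, 0, 0],
    [0, 0, 0],
    [0, 0, 0],
  ],
  jaw=[30, 30, 30],
)

```text
time: 16.95
tool_pos: [454.7, 224.7, 146.0]
tcp_rot: [-157.7, -1.1, -0.2]
ft_force: [-5.2, -4.0, 13.7]
finger_gap: 33.5
```

jog_arm(
  offset=[
    [0, 0.5, 1.1],
    [0, 0.5, 1.1],
  ],
  delta_rot=[
    [-0.2, -0.3, 0],
    [-0.2, -0.3, 0],
  ],
  jaw=[30, 30],
)

```text
time: 17.15
tool_pos: [455.5, 224.9, 146.0]
tcp_rot: [-158.0, -0.6, 0.0]
ft_force: [-5.2, -2.6, 11.8]
finger_gap: 33.5
```

jog_arm(
  offset=[
    [-0.8, 0.55, 1.25],
    [-0.4, 0.55, 1.25],
  ],
  delta_rot=[
    [-0.1, -0.15, 0],
    [-0.1, -0.15, 0],
  ],
  jaw=[30, 30],
)

```text
time: 17.35
tool_pos: [455.7, 225.2, 146.0]
tcp_rot: [-158.2, -0.5, 0.1]
ft_force: [-5.8, -3.0, 14.6]
finger_gap: 33.4
```

jog_arm(
  offset=[
    [-0.6, 0.6, 1.35],
    [-0.6, 0.6, 1.35],
    [-0.6, 0.6, 1.35],
  ],
  delta_rot=[
    [0, -0.1, 0],
    [0, -0.1, 0],
    [0, -0.1, 0],
  ],
  jaw=[30, 30, 30],
)

```text
time: 17.65
tool_pos: [455.9, 225.4, 146.0]
tcp_rot: [-158.1, -0.5, 0.3]
ft_force: [-6.2, -4.3, 15.0]
finger_gap: 33.6
```

jog_arm(
  offset=[
    [-0.6, 0.9, 1.3],
    [-0.6, 0.9, 1.3],
    [-0.6, 0.9, 1.3],
    [-0.6, 0.9, 1.3],
  ],
  delta_rot=[
    [0, 0, 0],
    [0, 0, 0],
    [0, 0, 0],
    [0, 0, 0],
  ],
  jaw=[30, 30, 30, 30],
)

```text
time: 18.05
tool_pos: [455.5, 224.9, 146.0]
tcp_rot: [-157.9, -0.8, 0.3]
ft_force: [-6.3, -3.0, 15.8]
finger_gap: 33.9
```

```bash
python3 m2.py 11 118 140;python3 -c "
from h import *
print(monitor.sense()['ft_force'])
import cv2
a=cv2.imread('pics/side11.png')[230:400,200:400];cv2.imwrite('pics/side11c.png',cv2.resize(a,None,fx=3,fy=3))
b=cv2.imread('pics/scene11.png')[170:310,150:330];cv2.imwrite('pics/scene11c.png',cv2.resize(b,None,fx=3,fy=3))"
```

```text
pos [455.5 224.9 146. ] rot [-157.9   -0.8    0.3] F [-6.3 -3.  15.8] t 18.05 gap 33.897718390689114
world d [ -0.   -0.4 129. ] tool now d [   1.7  -48.2 -119.7] tool after d [  -0.   -47.9 -119.8] rotvec [-0.13 -0.6   0.61]
side 66 zrange [118.5 139.7] axis at zr 126.0 [454.4 217.2] tilt deg [-4.5  2.3]
   need at zr [-0.5  0.5] extrapolated to z90 [-3.3  1.9]
scene 127 zrange [118.6 139.4] axis at zr 130.0 [456.5 219.4] tilt deg [0.4 0.5]
   need at zr [-0.4 -0.9] extrapolated to z90 [-0.1 -0.6]
[-6.46965651 -3.53059572 15.49948363]
```

View pics/side11c.png

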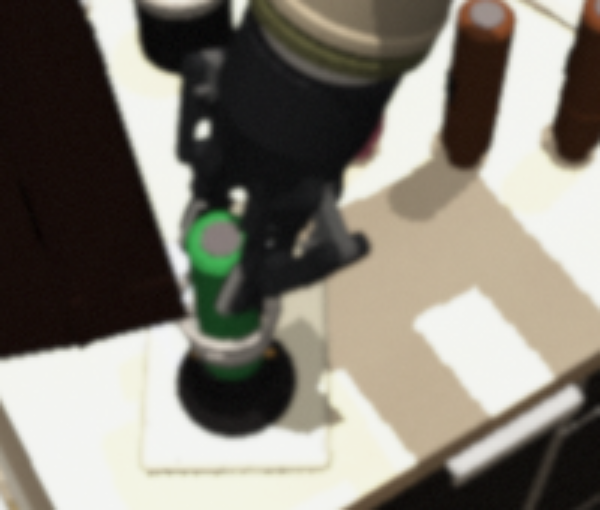

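View pics/scene11c.png

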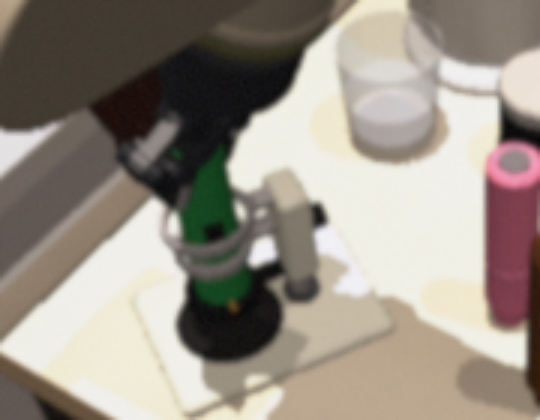

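Views: the handle is through both steel rings, sitting on the black ring, and upright. TCP z has stalled at 146.0 under about 18 N of push (wrist reading plus about 2 N of handle weight). Holding this for just over a second.

jog_arm(
  offset=[
    [-0.6, 0.8, 1.4],
    [-0.6, 0.8, 1.4],
    [-0.6, 0.8, 1.4],
    [-0.6, 0.8, 1.4],
    [-0.6, 0.8, 1.4],
    [-0.6, 0.8, 1.4],
  ],
  delta_rot=[
    [0, 0, 0],
    [0, 0, 0],
    [0, 0, 0],
    [0, 0, 0],
    [0, 0, 0],
    [0, 0, 0],
  ],
  jaw=[30, 30, 30, 30, 30, 30],
)

```text
time: 18.75
tool_pos: [454.9, 225.0, 146.0]
tcp_rot: [-157.6, -1.2, 0.4]
ft_force: [-6.7, -3.9, 15.7]
finger_gap: 33.8
```

jog_arm(
  offset=[
    [-0.6, 0.8, 1.4],
    [-0.6, 0.8, 1.4],
    [-0.6, 0.8, 1.4],
    [-0.6, 0.8, 1.4],
    [-0.6, 0.8, 1.4],
    [-0.6, 0.8, 1.4],
    [-0.6, 0.8, 1.4],
  ],
  delta_rot=[
    [0, 0, 0],
    [0, 0, 0],
    [0, 0, 0],
    [0, 0, 0],
    [0, 0, 0],
    [0, 0, 0],
    [0, 0, 0],
  ],
  jaw=[30, 30, 30, 30, 30, 30, 30],
)

```text
time: 19.45
tool_pos: [454.2, 224.7, 146.1]
tcp_rot: [-157.3, -1.6, 0.5]
ft_force: [-7.6, -5.4, 17.7]
finger_gap: 33.2
```

Held about 1.7 s, with wrist Fz between 15.5 and 17.7 N. Now unload, undo the small tilt creep, and open.

jog_arm(
  offset=[
    [0.5, -0.1, 0.2],
    [0.5, 0, 0],
    [0, 0, 0],
  ],
  delta_rot=[
    [-0.4, -0.5, 0],
    [-0.4, -0.5, 0],
    [0, 0, 0],
  ],
  jaw=[30, 30, 30],
)

```text
time: 19.75
tool_pos: [455.8, 224.7, 146.1]
tcp_rot: [-158.2, -0.8, 0.9]
ft_force: [-0.4, -1.6, 4.9]
finger_gap: 33.5
```

jog_arm(
  offset=[
    [0, 0, 0],
    [0, 0, 0],
    [0, 0, 0],
    [0, 0, 0],
  ],
  delta_rot=[
    [0, 0, 0],
    [0, 0, 0],
    [0, 0, 0],
    [0, 0, 0],
  ],
  jaw=[50, 65, 65, 65],
)

```text
time: 20.15
tool_pos: [455.3, 224.8, 144.7]
tcp_rot: [-158.2, -0.7, 0.9]
ft_force: [0.3, 0.9, 0.3]
finger_gap: 55.6
```

```bash
python3 - <<'E'
from h import *
print(monitor.sense()['ft_force'],monitor.sense()['finger_gap'])
p,d=cams.snapshot("wrist");cv2.imwrite("pics/wrist12.png",p[:,:,::-1])
E
```

```text
[0.33694215 0.88256557 0.34701063] 55.61130870823074
```

View pics/wrist12.png

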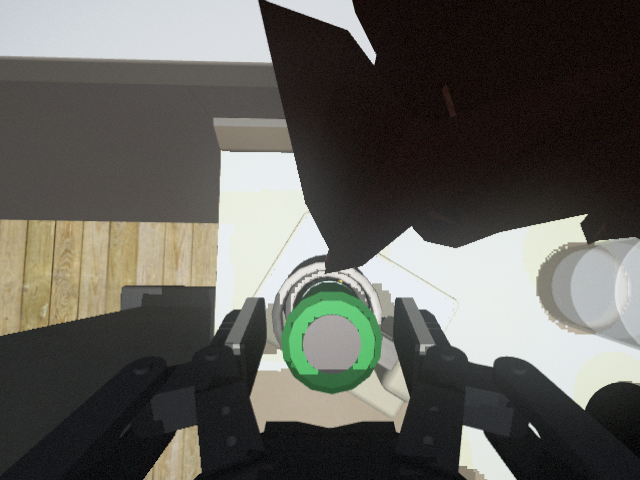

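Wrist view: jaws clear on both sides of the handle top at (332,345). Backing out along the tool axis.

jog_arm(
  offset=[
    [0, 0, -5],
    [0, 0, -10],
    [0, 0, -10],
    [0, 0, -10],
    [0, 0, -15],
    [0, 0, -20],
    [0, 0, -20],
    [0, 0, -20],
    [0, 0, -20],
    [0, 0, -10],
    [0, 0, 0],
  ],
  delta_rot=[
    [0, 0, 0],
    [0, 0, 0],
    [0, 0, 0],
    [0, 0, 0],
    [0, 0, 0],
    [0, 0, 0],
    [0, 0, 0],
    [0, 0, 0],
    [0, 0, 0],
    [0, 0, 0],
    [0, 0, 0],
  ],
  jaw=[65, 65, 65, 65, 65, 65, 65, 65, 65, 65, 65],
)

```text
time: 21.3
tool_pos: [455.3, 167.9, 288.1]
tcp_rot: [-158.2, -1.1, 0.8]
ft_force: [0.7, -1.0, 0.5]
finger_gap: 55.4
```

```bash
python3 m2.py 13 118 172;python3 -c "
from h import *
import numpy as np
for n in ['side','scene']:
    p,d=cams.snapshot(n);cm=cams.camera_model(n);Q=cloud(cm,d).reshape(-1,3)
    k=(np.hypot(Q[:,0]-455,Q[:,1]-218)<14)&(Q[:,2]>165)&(Q[:,2]<195);print(n,'top z',np.median(Q[k,2]),k.sum())
    k=(np.hypot(Q[:,0]-455,Q[:,1]-218)<35)&(Q[:,2]>35)&(Q[:,2]<85);h,e=np.histogram(Q[k,2],bins=range(35,86,3));print(list(zip(e.tolist(),h.tolist())))
import cv2
a=cv2.imread('pics/side13.png')[180:400,200:480];cv2.imwrite('pics/side13c.png',cv2.resize(a,None,fx=2.7,fy=2.7))
b=cv2.imread('pics/scene13.png')[170:310,150:330];cv2.imwrite('pics/scene13c.png',cv2.resize(b,None,fx=4,fy=4))"
```

```text
pos [455.3 167.9 288.1] rot [-158.2   -1.1    0.8] F [ 0.7 -1.   0.5] t 21.3 gap 55.41532912935227
world d [  0.2  56.6 -13.1] tool now d [  0.8 -47.7  33.2] tool after d [  0.2 -47.6  33.4] rotvec [ 0.24 -0.71  1.17]
side top z 179.71885617699542 246
[(35, 0), (38, 2), (41, 15), (44, 21), (47, 138), (50, 73), (53, 17), (56, 11), (59, 12), (62, 9), (65, 3), (68, 0), (71, 0), (74, 0), (77, 0), (80, 0)]
scene top z 180.76629777019463 159
[(35, 0), (38, 2), (41, 19), (44, 25), (47, 103), (50, 103), (53, 25), (56, 14), (59, 21), (62, 17), (65, 20), (68, 18), (71, 19), (74, 7), (77, 4), (80, 0)]meas.py:8: RuntimeWarning: Mean of empty slice.
  zr=Q[:,2].mean()
  ret = ret.dtype.type(ret / rcount)
Traceback (most recent call last):
  File "m2.py", line 9, in <module>
    s,zr=handle(n,p,d,cm,(t[0],t[1]-7),zlo,zhi)
         ~~~~~~^^^^^^^^^^^^^^^^^^^^^^^^^^^^^^^^
  File "meas.py", line 11, in handle
    print(n,len(Q),'zrange',np.percentile(Q[:,2],[1,99]).round(1),'axis at zr',zr.round(0),s[:2].round(1),'tilt deg',np.degrees(s[2:]).round(1))
                            ~~~~~~~~~~~~~^^^^^^^^^^^^^^^
IndexError: index -1 is out of bounds for axis 0 with size 0
[ WARN:0@6.560] global loadsave.cpp:275 findDecoder imread_('pics/scene13.png'): can't open/read file: check file path/integrity
Traceback (most recent call last):
TypeError: 'NoneType' object is not subscriptable
```

View pics/side13c.png

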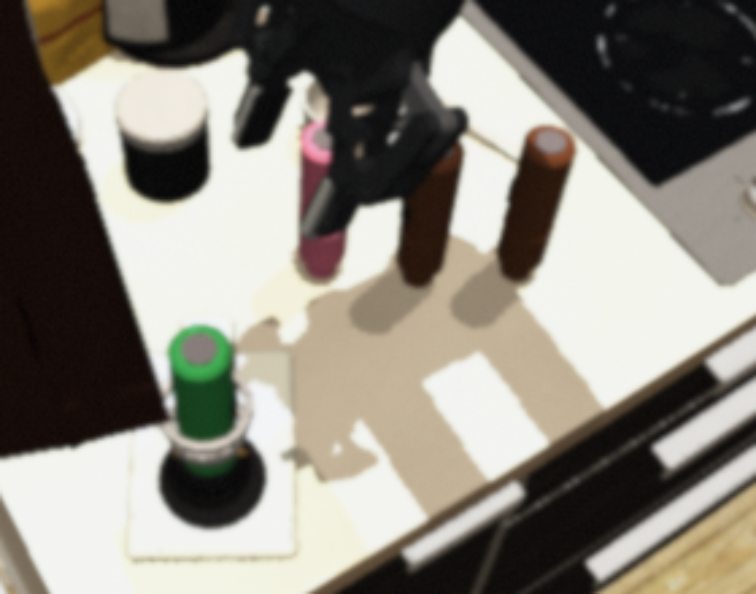

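```bash
python3 - <<'E'
from meas import *
C={"side":(453.9,217.7),"scene":(456.1,218.5)}
for n in ["scene","side"]:
    Q0=np.load(f"pics/{n}0X.npy").reshape(-1,3)
    p,d=cams.snapshot(n);cm=cams.camera_model(n);Q1=cloud(cm,d).reshape(-1,3)
    cv2.imwrite(f"pics/{n}14.png",p[:,:,::-1])
    handle(n,p,d,cm,C[n],120,177)
    c=C[n]
    def st(Q,zt,a,b):
        rr=np.hypot(Q[:,0]-c[0],Q[:,1]-c[1]);k=(rr>a)&(rr<b)&(abs(Q[:,2]-zt)<6)&~((Q[:,0]>449)&(Q[:,1]>238))
        z=Q[k,2];h,e=np.histogram(z,bins=np.arange(zt-6,zt+6.5,1));return len(z),np.median(z).round(2),h.tolist()
    for lab,zt,a,b in [("top",116,24.8,28.2),("mid",91,20.8,24.2),("blk",62,16,24)]: print(n,'before',lab,zt-6,st(Q0,zt,a,b))
    for lab,zt,a,b in [("top",116,24.8,28.2),("mid",91,20.8,24.2),("blk",49,19,24)]: print(n,'after',lab,zt-6,st(Q1,zt,a,b))
    # tin lid and mixer top as height references
    k=(np.hypot(Q0[:,0]-436,Q0[:,1]-21)<12)&(Q0[:,2]>145);print('mixer top before',np.median(Q0[k,2]))
    k=(np.hypot(Q1[:,0]-c[0],Q1[:,1]-c[1])<12)&(Q1[:,2]>170)&(Q1[:,2]<190);print('mixer top after',np.median(Q1[k,2]))
b=cv2.imread('pics/scene14.png')[170:310,150:330];cv2.imwrite('pics/scene14c.png',cv2.resize(b,None,fx=4,fy=4))
E
```

```text
scene 400 zrange [120.9 176.7] axis at zr 150.0 [456.9 219.6] tilt deg [ 0.5 -0.1]
scene before top 110 (139, np.float64(117.68), [2, 3, 7, 4, 10, 12, 12, 33, 45, 10, 1, 0])
scene before mid 85 (102, np.float64(92.41), [7, 7, 7, 2, 5, 9, 9, 17, 21, 16, 2, 0])
scene before blk 56 (155, np.float64(63.86), [3, 7, 2, 3, 1, 7, 20, 38, 40, 26, 4, 4])
scene after top 110 (135, np.float64(117.47), [2, 3, 6, 11, 13, 9, 15, 23, 33, 16, 3, 1])
scene after mid 85 (78, np.float64(92.6), [2, 4, 2, 6, 4, 4, 9, 14, 17, 9, 7, 0])
scene after blk 43 (119, np.float64(49.97), [5, 2, 2, 5, 7, 11, 28, 33, 17, 4, 5, 0])
mixer top before 153.1841705654736
mixer top after 181.22808621106736
side 365 zrange [120.6 176.8] axis at zr 151.0 [455.1 217.6] tilt deg [0.5 0.5]
side before top 110 (179, np.float64(117.1), [2, 2, 2, 1, 8, 17, 50, 46, 35, 14, 2, 0])
side before mid 85 (109, np.float64(92.16), [0, 1, 0, 0, 4, 14, 30, 38, 17, 4, 1, 0])
side before blk 56 (228, np.float64(62.92), [0, 0, 0, 4, 11, 36, 68, 58, 38, 10, 3, 0])
side after top 110 (133, np.float64(117.19), [1, 2, 2, 1, 6, 15, 32, 40, 23, 11, 0, 0])
side after mid 85 (70, np.float64(91.78), [2, 2, 2, 0, 5, 12, 16, 20, 8, 2, 1, 0])
side after blk 43 (106, np.float64(49.8), [0, 1, 0, 4, 4, 21, 30, 29, 13, 4, 0, 0])
mixer top before 152.3289983384913
mixer top after 179.87549391230235
```

View pics/scene14c.png

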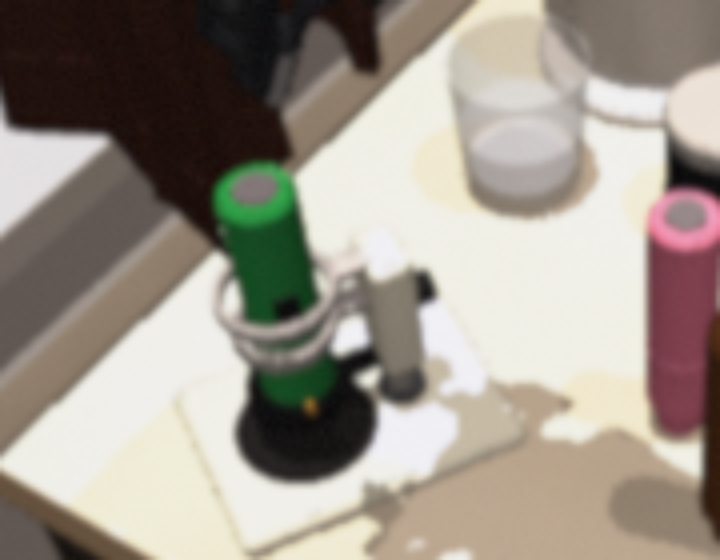

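The handle stands upright at (455.9, 218.6), with tilt at most 0.5°. Its top rose 27.8 mm relative to the worktop, and the black ring's face went from about 63 to about 49.8. That makes the travel 13.1–13.9 mm, which is close to home but ambiguous by about 0.7 mm. There was side load during the hold, so I'll make a cleaner confirming press on the handle top with shut fingers.

jog_arm(
  offset=[
    [0, -7, 3],
    [0, -13, 5.3],
    [0, -13, 5.3],
    [0, -13, 5.3],
    [0, -7, 3],
    [0, 0, 0],
    [0, 3.7, 9.2],
    [0, 3.7, 9.2],
    [0, 3.7, 9.2],
    [0, 3.7, 9.2],
    [0, 3.7, 9.2],
    [0, 3.7, 9.2],
    [0, 1.8, 4.6],
    [0, 0, 0],
  ],
  delta_rot=[
    [0, 0, 0],
    [0, 0, 0],
    [0, 0, 0],
    [0, 0, 0],
    [0, 0, 0],
    [0, 0, 0],
    [0, 0, 0],
    [0, 0, 0],
    [0, 0, 0],
    [0, 0, 0],
    [0, 0, 0],
    [0, 0, 0],
    [0, 0, 0],
    [0, 0, 0],
  ],
  jaw=[0, 0, 0, 0, 0, 0, 0, 0, 0, 0, 0, 0, 0, 0],
  newtons=40,
)

```text
time: 22.95
tool_pos: [449.4, 228.9, 206.0]
tcp_rot: [-158.3, -0.1, 0.9]
ft_force: [-0.2, 0.2, -0.4]
finger_gap: -0.1
```

```bash
python3 - <<'E'
from h import *
goto([455.6,225,184])
p,d=cams.snapshot("side");cv2.imwrite("pics/side15.png",cv2.resize(p[180:400,180:400,::-1],None,fx=2.7,fy=2.7))
E
```

```text
pos [449.4 228.9 206. ] rot [-1.583e+02 -1.000e-01  9.000e-01] F [-0.2  0.2 -0.4] t 22.95 gap -0.08436756349494104
world d [  6.2  -3.9 -22. ] tool now d [ 6.1 11.9 19. ] tool after d [ 6.2 11.9 18.9] rotvec [0.28 0.27 0.82]
```

View pics/side15.png

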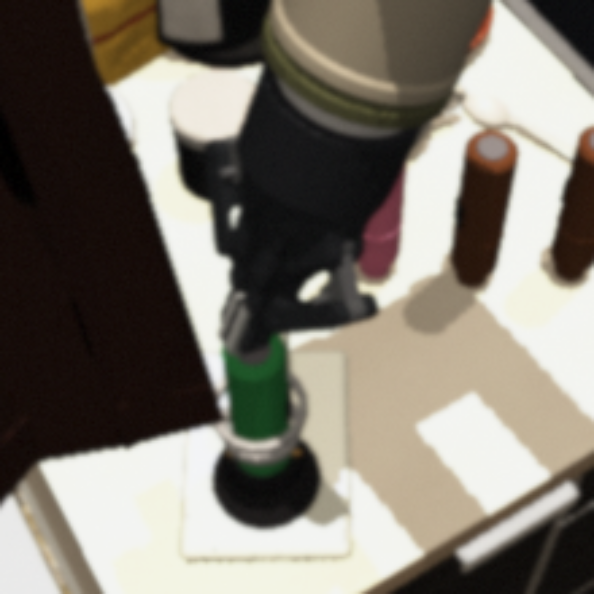

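jog_arm(
  offset=[
    [6, 2.8, -1.1],
    [0, 0, 0],
    [0, 1.9, 4.6],
    [0, 1.9, 4.6],
    [0, 1.1, 2.8],
    [0, 0, 0],
  ],
  delta_rot=[
    [0, 0, 0],
    [0, 0, 0],
    [0, 0, 0],
    [0, 0, 0],
    [0, 0, 0],
    [0, 0, 0],
  ],
  jaw=[0, 0, 0, 0, 0, 0],
)

```text
time: 23.6
tool_pos: [457.6, 225.8, 194.4]
tcp_rot: [-158.3, -0.3, 0.9]
ft_force: [-1.3, -1.0, 1.0]
finger_gap: 0.2
```

jog_arm(
  offset=[
    [-1.5, 0.7, 1.8],
    [0, 0.7, 1.8],
    [0, 0.7, 1.8],
  ],
  delta_rot=[
    [0, 0, 0],
    [0, 0, 0],
    [0, 0, 0],
  ],
  jaw=[0, 0, 0],
)

```text
time: 23.9
tool_pos: [455.9, 226.0, 188.4]
tcp_rot: [-158.3, -0.3, 0.9]
ft_force: [-0.6, 0.3, 0.6]
finger_gap: -0.2
```

jog_arm(
  offset=[
    [0, 0.4, 0.9],
    [0, 0.4, 0.9],
    [0, 0.4, 0.9],
  ],
  delta_rot=[
    [0, 0, 0],
    [0, 0, 0],
    [0, 0, 0],
  ],
  jaw=[0, 0, 0],
)

```text
time: 24.2
tool_pos: [455.9, 225.9, 185.1]
tcp_rot: [-158.3, -0.3, 0.9]
ft_force: [0.1, 0.1, 0.3]
finger_gap: 0.1
```

jog_arm(
  offset=[
    [0, 0.3, 0.7],
    [0, 0.3, 0.7],
  ],
  delta_rot=[
    [0, 0, 0],
    [0, 0, 0],
  ],
  jaw=[0, 0],
)

```text
time: 24.4
tool_pos: [455.9, 225.9, 183.4]
tcp_rot: [-158.3, -0.3, 0.9]
ft_force: [-0.1, 0.3, 0.5]
finger_gap: -0.1
```

jog_arm(
  offset=[
    [0, 0.3, 0.7],
    [0, 0.3, 0.7],
  ],
  delta_rot=[
    [0, 0, 0],
    [0, 0, 0],
  ],
  jaw=[0, 0],
)

```text
time: 24.6
tool_pos: [456.4, 226.0, 182.6]
tcp_rot: [-158.2, -0.4, 0.9]
ft_force: [0.1, -0.1, 6.6]
finger_gap: -0.2
```

jog_arm(
  offset=[
    [0, 0.3, 0.8],
    [0, 0.35, 0.9],
  ],
  delta_rot=[
    [0, 0, 0],
    [0, 0, 0],
  ],
  jaw=[0, 0],
)

```text
time: 24.8
tool_pos: [457.6, 226.5, 182.7]
tcp_rot: [-158.1, -0.5, 0.9]
ft_force: [-1.4, -0.8, 5.5]
finger_gap: -0.2
```

jog_arm(
  offset=[
    [-0.8, 0.7, 1.1],
    [-0.6, 0.8, 1.3],
  ],
  delta_rot=[
    [0, 0, 0],
    [0, 0, 0],
  ],
  jaw=[0, 0],
)

```text
time: 25.0
tool_pos: [457.9, 226.7, 182.7]
tcp_rot: [-158.0, -0.8, 0.9]
ft_force: [-1.9, -0.0, 8.4]
finger_gap: -0.1
```

jog_arm(
  offset=[
    [-1.0, 1.0, 1.9],
    [-1.0, 1.0, 2.0],
  ],
  delta_rot=[
    [0, 0, 0],
    [0, 0, 0],
  ],
  jaw=[0, 0],
)

```text
time: 25.2
tool_pos: [458.5, 227.3, 182.6]
tcp_rot: [-157.9, -1.2, 0.9]
ft_force: [-1.8, -1.4, 12.4]
finger_gap: 0.1
```

jog_arm(
  offset=[
    [-1.8, 1.5, 2.1],
    [-1.8, 1.5, 2.2],
  ],
  delta_rot=[
    [0, -0.1, 0],
    [0, -0.1, 0],
  ],
  jaw=[0, 0],
)

```text
time: 25.4
tool_pos: [458.0, 227.2, 182.6]
tcp_rot: [-157.7, -1.5, 0.9]
ft_force: [-2.1, -1.0, 13.1]
finger_gap: 0.5
```

jog_arm(
  offset=[
    [-1.6, 1.6, 2.5],
    [-1.6, 1.6, 2.6],
  ],
  delta_rot=[
    [0, -0.1, 0],
    [0, -0.1, 0],
  ],
  jaw=[0, 0],
)

```text
time: 25.6
tool_pos: [458.4, 227.4, 182.6]
tcp_rot: [-157.5, -1.9, 1.0]
ft_force: [-2.5, -1.7, 15.7]
finger_gap: -0.0
```

jog_arm(
  offset=[
    [-1.7, 1.6, 2.6],
    [-1.7, 1.6, 2.6],
    [-1.7, 1.6, 2.6],
    [-1.7, 1.6, 2.6],
  ],
  delta_rot=[
    [0, -0.1, 0],
    [0, -0.1, 0],
    [0, -0.1, 0],
    [0, -0.1, 0],
  ],
  jaw=[0, 0, 0, 0],
)

```text
time: 26.0
tool_pos: [458.8, 227.9, 182.7]
tcp_rot: [-157.1, -2.6, 1.2]
ft_force: [-3.3, -2.0, 16.5]
finger_gap: 0.1
```

jog_arm(
  offset=[
    [-1.7, 1.6, 2.6],
    [-1.7, 1.6, 2.6],
    [-1.7, 1.6, 2.6],
    [-1.7, 1.6, 2.6],
    [-1.7, 1.6, 2.6],
    [-1.7, 1.6, 2.6],
    [-1.7, 1.6, 2.6],
    [-1.7, 1.6, 2.6],
  ],
  delta_rot=[
    [-0.1, -0.2, 0],
    [-0.1, -0.2, 0],
    [-0.1, -0.2, 0],
    [-0.1, -0.2, 0],
    [-0.1, -0.2, 0],
    [-0.1, -0.2, 0],
    [-0.1, -0.2, 0],
    [-0.1, -0.2, 0],
  ],
  jaw=[0, 0, 0, 0, 0, 0, 0, 0],
)

```text
time: 26.8
tool_pos: [459.2, 228.6, 182.8]
tcp_rot: [-157.1, -3.2, 1.8]
ft_force: [-3.0, -1.8, 15.7]
finger_gap: -0.0
```

The handle did not move down any further: TCP z stayed at 182.6–182.8 under about 16 N of finger force, plus the handle's weight, for 1.2 s. The ring is therefore on its hard stop. Withdrawing.

jog_arm(
  offset=[
    [0, -0.4, -1],
    [0, -2, -5],
    [0, -4, -10],
    [0, -4, -10],
    [0, 0, -20],
    [0, 0, -20],
    [0, 0, -20],
    [0, 0, -20],
    [0, 0, -20],
    [0, 0, 0],
    [0, 0, 0],
  ],
  delta_rot=[
    [0, 0, 0],
    [0, 0, 0],
    [0, 0, 0],
    [0, 0, 0],
    [0, 0, 0],
    [0, 0, 0],
    [0, 0, 0],
    [0, 0, 0],
    [0, 0, 0],
    [0, 0, 0],
    [0, 0, 0],
  ],
  jaw=[0, 0, 0, 0, 0, 0, 0, 0, 0, 0, 0],
)

```text
time: 27.9
tool_pos: [452.9, 187.4, 313.0]
tcp_rot: [-157.2, -3.3, 1.8]
ft_force: [-0.2, -0.7, -0.6]
finger_gap: -0.1
```

```bash
python3 - <<'E'
from meas import *
C={"side":(453.9,217.7),"scene":(456.1,218.5)}
for n in ["scene","side"]:
    p,d=cams.snapshot(n);cm=cams.camera_model(n);Q1=cloud(cm,d).reshape(-1,3)
    cv2.imwrite(f"pics/{n}16.png",p[:,:,::-1])
    handle(n,p,d,cm,C[n],120,177);c=C[n]
    k=(np.hypot(Q1[:,0]-c[0],Q1[:,1]-c[1])<12)&(Q1[:,2]>170)&(Q1[:,2]<190);print('mixer top after',np.median(Q1[k,2]))
E
```

```text
scene 396 zrange [121.3 176.7] axis at zr 151.0 [456.6 219.4] tilt deg [0.2 0.3]
mixer top after 181.3645859801884
side 369 zrange [120.8 176.8] axis at zr 152.0 [454.7 217.7] tilt deg [0.4 0.4]
mixer top after 179.76472370415547
```

View pics/scene16.png

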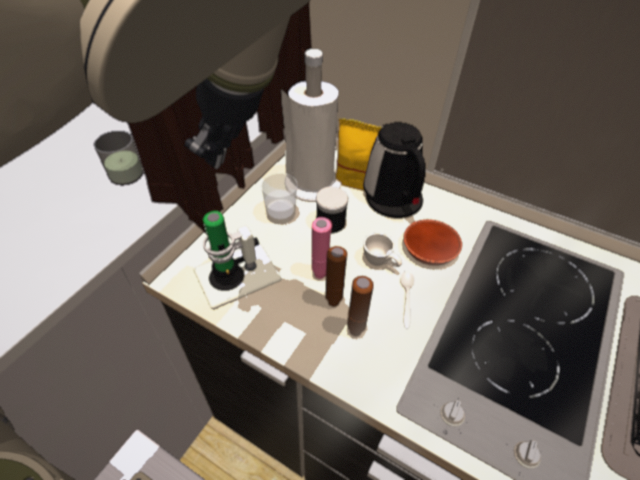

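View pics/side16.png

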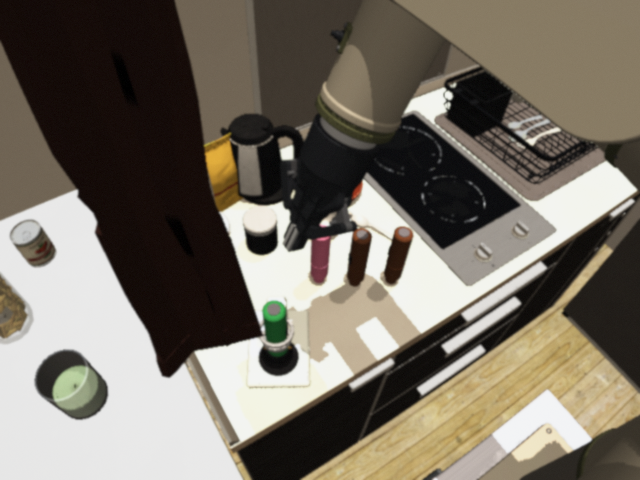

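The handle stands upright in the dock (scene (215,240), side (275,325)). The gripper is well clear, and the cup (378,250), tin (332,208) and glass (280,198) are where they started. Handing in.

```bash
python3 -c "
from bench import r
print(r.hand_in())"
```

```text
the job is handed in; nothing more can be done
None
```

The green handle is standing in the dock, through both steel rings and seated on the black ring. I handed the job in at about 28 s of the 67 s allowed.

- **Pressing:** I pushed the black ring down until it stopped, then held it for about 1.7 s. The wrist read 15.5–17.7 N at the checks, which is about 18–20 N on the ring once the handle's weight is added.
- **Second press:** That hold carried 5–9 N of side load. I let go and pressed once more on the handle top with shut fingers, at about 16 N (roughly 18 N on the ring) for about 1.2 s. The handle did not go any lower.
- **Force limit:** The highest wrist reading I saw was 17.7 N vertical, about 19 N in total. Force was only reported at the end of each move call, so I did not see values in between.
- **Last checks:** In the final pictures the handle was upright to about 0.5° and the gripper was clear. The cup, tin and glass appeared not to have moved.
- **Not fully settled:** The ring's travel by sight came out at 13.1–13.9 mm. With the camera estimate of the sleeve height (about 3 mm), the final position is up to about 0.8 mm short of the 14 mm home position. I took it as home because it stayed put under more force than the 11 N it needs to move. I could not read the ring's position directly.

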